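# Nest the detergent tubs in the laundry caddy

## Task

Put the three square aluminium detergent tubs away as one nested set: the largest stays upright in its bay of the grey caddy, the medium one, which was left upside down, goes into it right way up, and the small one goes into the medium one, all mouth up and each fully down on the floor of the one around it. Let go of them, and do not knock over or push aside the bottle, the jar or the carton.

Things in the scene. Friction and masses are not known exactly. Their poses are not given: they have to be found in the camera images.
- caddy: Grey plastic two-bay caddy fixed to the counter, 110 (x) x 215 (y) x 45 mm high, walls 5 mm, floor 5 mm thick. Origin: centre of its underside on the counter. Its bays lie side by side along its y axis: the large tub stands in the +y bay, the bottle in the -y bay.
- bay (a point): Centre of the floor of the caddy's +y bay, 52.5 mm along +y from the caddy's centre and 5 mm above the counter; the bay is 100 (x) by 100 (y) mm inside, its walls rise 40 mm above this floor.
- tub_large: Square open aluminium tub, straight walls 4 mm thick, floor 8 mm thick; outside 78 x 78 mm, 66 mm high, cavity 70 x 70 mm. About 160 g, loose in the bay, starts upright. Origin: centre of its underside; z points to its mouth, x and y are square to its walls.
- tub_medium: Square open aluminium tub, straight walls 4 mm thick, floor 8 mm thick; outside 62 x 62 mm, 74 mm high, cavity 54 x 54 mm. About 120 g, loose. Starts upside down on the counter (mouth down). Origin: centre of the outer face of its floor (so on top at the start); z points to its mouth, x and y are square to its walls. Nested, its rim is 16 mm and its origin 8 mm above the large tub's.
- tub_small: Square open aluminium tub, straight walls 4 mm thick, floor 8 mm thick; outside 46 x 46 mm, 82 mm high, cavity 38 x 38 mm. About 80 g, loose, starts upright on the counter. Origin: centre of its underside; z points to its mouth, x and y are square to its walls. Nested, its rim is 16 mm and its origin 8 mm above the medium tub's.
- bottle: Bystander: closed white plastic bottle with a grey cap, 60 mm in diameter, 190 mm high, standing in the caddy's -y bay (its top about 195 mm above the counter). Origin: centre of its underside, z up.
- jar: Bystander: closed glass jar with a steel lid, 66 mm in diameter, 100 mm high, on the counter. Origin: centre of its underside, z up.
- carton: Bystander: cardboard carton 70 (x) x 110 (y) x 150 (z) mm, on the counter. Origin: centre of its underside, z up.
Mind the look-alikes: they are no part of the job. What is shaped like the tub_small but green is not meant. What is shaped like the tub_medium but pink is not meant.

How it is judged:
At the end, for the whole second after the job is handed in: Large tub upright on its bay's floor, within 30 mm of the bay's centre; medium tub mouth up in the large, small mouth up in the medium, each within 9 mm of centre, 4 mm of fully down and about 5 degrees of upright; all released and at rest (horizontal distance between tub_medium and tub_large below 0.009 m and z of tub_medium in the frame of tub_large between 0.004 and 0.012 m and angle between the z axis of tub_medium and the z axis of tub_large, either way round below 0.08 rad and horizontal distance between tub_small and tub_medium below 0.009 m and z of tub_small in the frame of tub_medium between 0.004 and 0.012 m and angle between the z axis of tub_small and the z axis of tub_medium, either way round below 0.08 rad and angle between each of tub_large, tub_medium, tub_small's own z axis and vertical below 0.1 rad and z of tub_large in the frame of bay below 0.006 m and horizontal distance between tub_large and bay below 0.03 m and linear speed of each of tub_large, tub_medium, tub_small below 0.02 m/s); the robot touches nothing.
It fails at once if the bottle is shifted by more than 4 cm or tipped (distance of bottle from where it was at the start of the episode above 0.04 m or angle between bottle's own z axis and vertical above 0.45 rad).
It fails at once if the jar is shifted by more than 4 cm or tipped (distance of jar from where it was at the start of the episode above 0.04 m or angle between jar's own z axis and vertical above 0.45 rad).
It fails at once if the carton is shifted by more than 4 cm or tipped (distance of carton from where it was at the start of the episode above 0.04 m or angle between carton's own z axis and vertical above 0.45 rad).
It also fails if it takes over 72 s, if anything falls off the work surface, if the arm or the gripper's body presses on something with over 40 N, if the wrist force passes 120 N, or if a joint passes its speed limit or range.

## Robot

A 6-joint arm with a two-finger parallel gripper is mounted at the origin on the work surface. World frame = base frame: x ahead of the robot, y to its left, z up, the work surface at z = 0. Lengths are in m, angles in rad, forces in N, time in s.
With the tool pointing down it reaches from about 0.275 to 0.725 m from the base axis. Payload 15.9 kg.
Tool frame: the origin (TCP) lies on the centre line of the jaws, within the pads' length; the fingertips stand 19 mm ahead of it and the grasp point (between the pads) is the TCP; z points along the fingers, y is the line along which they close (so a half turn about z gives the same grasp; the last joint's range is limited). The gripper opens to 85 mm and grips with 20 to 120 N. Pads are 22 mm wide; open, the fingers measure 114 mm over their backs; the gripper's body (76 mm by 85 mm) begins 54 mm behind the grasp point. The pads swing forward as they close: fully open they stand 13 mm farther back than shut.
Start: joints at [-1.162, 0.213, -0.034, 1.323, 0, 1.571], TCP at [0.199, -0.459, 0.22] pointing down, gripper open.
Joint ranges: [-2.98, 2.98], [-0.74, 1.72], [-1.14, 1.35], [-2.1, 2.04], [-1.57, 1.44], [-3.14, 3.14]. Speed limits (rad/s): [1.89, 1.89, 2.39, 2.57, 3.14, 3.14].

## Interface

Orientations are given as a unit quaternion [x, y, z, w].
In Python, from bench import ctrl, read_camera, get_calibration, models gives the robot as it stands.
- The arm moves only by the shell command python3 -m creep 'ROWS' [FORCE]. ROWS is JSON, a list that holds one entry, the list of rows, each a list of 5 numbers: the finger opening in mm, from 0 to 85.4, then the shift along the tool's x, y, z in mm, then the turn about the tool's z in rad. In form: [[[jaw, x, y, z, roll], ...]]. A call has 1 to 20 rows; each row is the pose to reach, as a shift and turn from the pose commanded when the call began, along the tool's axes at that moment; what a row does not reach only later rows make up. A row lasts 1/8 s, in which the tool goes at most 62.5 mm and 10.7 degrees, less where a joint would pass 70% of its speed; a pose out of reach is approached as far as the arm can. A call with a gripper value outside its range is refused whole. The fingers move at their own pace and stop on an object; FORCE is the grip in N (left out, the last holds). Time passes only in rows, so rows that repeat a pose let the fingers close. It gives the time, the measured TCP pose, the force, the opening and the grip force at its end, in the units of the state.
- ctrl.state(): the state, without advancing time (a new reading comes with each control period).
- read_camera(name): name is "side" or "top" or "wrist"; returns the picture (420x560x3 uint8, red, green, blue); there is no depth.
- get_calibration(name): a dict with "mtx" (3x3 intrinsics, pixels), "rvec" (rotation vector, rad) and "tvec" (3), from world to camera coordinates, as OpenCV has them; the wrist camera has in their place "tool_from_camera" (4x4, takes a point from camera to tool coordinates, whose origin is the TCP and whose axes are the flange's). Camera axes: x right, y down, z forward; pixel columns grow to the right and rows downward; lengths in m; the calibration is good to about 2 mm. The wrist camera is an equidistant fisheye: a pixel r from the principal point sees the ray r / f radians off the axis. A picture is of the moment at which its call begins: read the wrist's pose just before it. get_calibration takes no time and is no camera call.
- ctrl.job_done(): hands the job in; it is judged then, once.
Trained networks look in the newest picture that a camera, given by its name, has taken for a name from the list of things; names that differ only in an ending like _2 or _b are one class to them, and where a whole thing is asked for, a point or a joint stands for the part that bears it (a point fixed in the world has none). Each returns a list of dicts, best first, with "confidence" (0 to 1); they miss things now and then, are a little off and sometimes report something else, mostly with a low value. They report only what shows in the picture. A call takes as long as a camera call. They do not tell look-alikes from the thing itself.
- models.look_for(target, camera): "xy" ([column, row] in pixels, amid what is visible of it).
- models.pinpoint(target, camera): "xy" ([column, row] in pixels: a listed point, or the origin of a listed thing).
The state is a dict: "clock": time; "joint_positions": joint angles; "qvel": joint speeds; "joint_torque": joint torques, N m; "tcp_pos": TCP position; "eef_rot": TCP orientation; "contact_force": force on the tool from outside, world axes, zero at the start; "moment": the same for the moment, N m; "width": finger opening in m; "finger_force": force on a finger pad.
Only numpy, scipy, OpenCV 4.12 (cv2) and the standard library are available. Lean on these libraries where they do the work, as an engineer would, in place of code of your own. Each camera call takes 0.05 s, during which the arm holds its last target. There are 200 camera calls.

## Working session

There is one attempt and no reset: what is moved stays moved. The work goes in short steps, Python scripts to look and compute and a shell command to move; the robot and the scene stay as the last step left them, time stands still between calls to the robot, and variables do not carry over. Pictures are saved under pics/ and viewed, at most 10 in all, crops included, and the job is handed in when it is done.

```bash
ls; mkdir -p pics; python3 - <<'E'
from bench import ctrl, read_camera, get_calibration, models
import cv2
for n in ("top","side"):
    im=read_camera(n); cv2.imwrite(f"pics/{n}0.png",im[:,:,::-1])
    print(n,get_calibration(n))
    for t in ("tub_large","tub_medium","tub_small","bottle","jar","carton","bay","caddy"):
        print(t,[(d["xy"],round(d["confidence"],2)) for d in models.pinpoint(t,n)])
print(get_calibration("wrist"))
print(ctrl.state())
E
```

```text
pics
top {'mtx': array([[430.61081998,   0.        , 280.78758107],
       [  0.        , 430.61081998, 216.56539161],
       [  0.        ,   0.        ,   1.        ]]), 'rvec': array([ 2.21673112, -2.19478139,  0.03841037]), 'tvec': array([0.03638913, 0.59588023, 1.04353623])}
tub_large [([347.8, 228.6], 0.65)]
tub_medium [([271.9, 141.7], 0.56), ([366.6, 224.2], 0.22)]
tub_small [([186.5, 218.1], 0.86), ([192.9, 258.4], 0.72)]
bottle []
jar [([272.2, 279.3], 0.93)]
carton [([217.6, 151.8], 0.78), ([366.0, 225.0], 0.4), ([393.2, 217.8], 0.19)]
bay []
caddy [([366.6, 224.0], 0.96)]
side {'mtx': array([[473.44539683,   0.        , 281.68206106],
       [  0.        , 473.44539683, 211.04312787],
       [  0.        ,   0.        ,   1.        ]]), 'rvec': array([ 0.7857133 , -2.52429748,  1.1610525 ]), 'tvec': array([0.51875343, 0.25207219, 0.65727537])}
tub_large [([340.3, 199.5], 0.74)]
tub_medium [([245.7, 228.8], 0.73), ([203.6, 186.3], 0.64)]
tub_small [([259.4, 358.3], 0.78), ([204.0, 327.4], 0.66)]
bottle [([350.9, 167.6], 0.95)]
jar [([349.8, 282.3], 0.68)]
carton [([154.9, 
[... 586 characters left out ...]
: 0.9, 'joint_positions': array([-1.16197596e+00,  2.12868777e-01, -3.44020887e-02,  1.32346066e+00,
       -2.02161939e-05,  1.57078025e+00]), 'qvel': array([-0.00057703,  0.00042096, -0.00159551, -0.00062797, -0.00021505,
        0.00046939]), 'joint_torque': array([-3.44283268e-03, -6.85952067e+01,  4.87332022e+01,  1.16179170e-03,
       -1.20145633e-04,  2.35330253e-05]), 'tcp_pos': array([ 0.19875889, -0.45880096,  0.22012062]), 'eef_rot': array([ 9.79179248e-01,  2.02997533e-01, -3.32118490e-06,  3.37766795e-05]), 'contact_force': array([ 0.24547316, -0.13526353,  0.27788178]), 'moment': array([-0.01071584,  0.03331425,  0.00171011]), 'finger_force': 0.0, 'width': 0.08531411802079791}
```

View pics/top0.png

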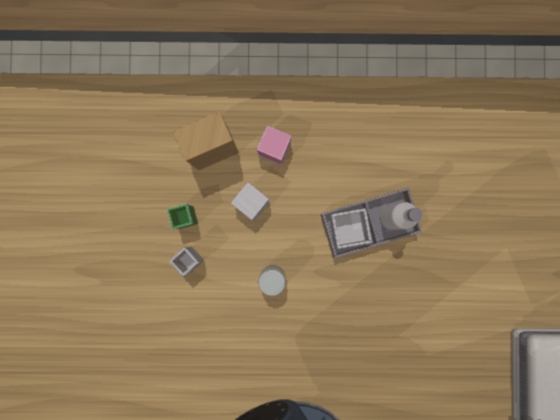

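View pics/side0.png

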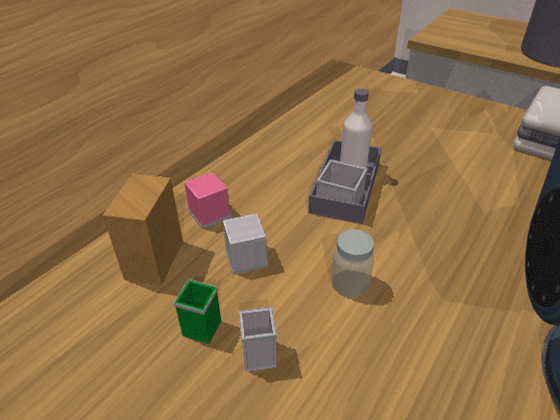

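The grey medium tub's top is at top-view (250,201), the grey small tub at (185,262), the large tub at (351,229) in the left bay, and the jar at (272,281). The pink look-alike is at (274,144) and the green one at (181,217). The tool can't tilt, so I plan to flip the medium tub in two quarter turns. I'll pivot it between the pads by pressing its edge on the caddy's end wall.

```bash
cat > h.py <<'E'
import numpy as np, cv2
from scipy.spatial.transform import Rotation as R
from bench import ctrl, read_camera, get_calibration, models
def ray(cam,uv,pose=None):
    c=get_calibration(cam); K=c["mtx"]
    d=np.array([(uv[0]-K[0,2])/K[0,0],(uv[1]-K[1,2])/K[1,1],1.])
    if cam=="wrist":
        r=np.hypot(d[0],d[1]); d=np.array([d[0]/r*np.sin(r),d[1]/r*np.sin(r),np.cos(r)])
        p,q=pose; T=c["tool_from_camera"]; Rt=R.from_quat(q).as_matrix()
        return p+Rt@T[:3,3], Rt@T[:3,:3]@d
    Rm=cv2.Rodrigues(c["rvec"])[0]
    return -Rm.T@c["tvec"], Rm.T@d
def at(cam,uv,z,pose=None):
    o,d=ray(cam,uv,pose); return o+d*(z-o[2])/d[2]
def proj(cam,P,pose=None):
    c=get_calibration(cam); P=np.atleast_2d(np.float64(P))
    if cam!="wrist": return cv2.projectPoints(P,c["rvec"],c["tvec"],c["mtx"],None)[0][:,0]
    p,q=pose; T=c["tool_from_camera"]; Rt=R.from_quat(q).as_matrix()
    X=((P-p)@Rt-T[:3,3])@T[:3,:3]; r=np.hypot(X[:,0],X[:,1]); k=np.arctan2(r,X[:,2])/r
    return X[:,:2]*k[:,None]*c["mtx"][0,0]+c["mtx"][:2,2]
def pose():
    s=ctrl.state(); return np.array(s["tcp_pos"]),np.array(s["eef_rot"])
def yaw(q): # angle of tool x axis in world
    x=R.from_quat(q).as_matrix()[:,0]; return np.arctan2(x[1],x[0])
def totool(P,p,q): return (np.asarray(P)-p)@R.from_quat(q).as_matrix()*1000
E
python3 - <<'E'
from h import *
im=cv2.imread("pics/top0.png")
cv2.imwrite("pics/c1.png",cv2.resize(im[110:300,165:425],None,fx=3,fy=3,interpolation=cv2.INTER_CUBIC))
for n,uv,z in (("med",(250,201),.074),("small",(185,261),.082),("large",(351,229),.071),("jar",(272,281),.1)): print(n,at("top",uv,z).round(3))
p,q=pose();print(p,yaw(q),R.from_quat(q).as_matrix().round(3))
E
```

```text
med [0.628 0.114 0.074]
small [0.49  0.259 0.082]
large [ 0.566 -0.12   0.071]
jar [0.449 0.061 0.1  ]
[ 0.19875889 -0.45880096  0.22012062] 0.40883645111705913 [[ 0.918  0.398  0.   ]
 [ 0.398 -0.918 -0.   ]
 [-0.     0.    -1.   ]]
```

View pics/c1.png

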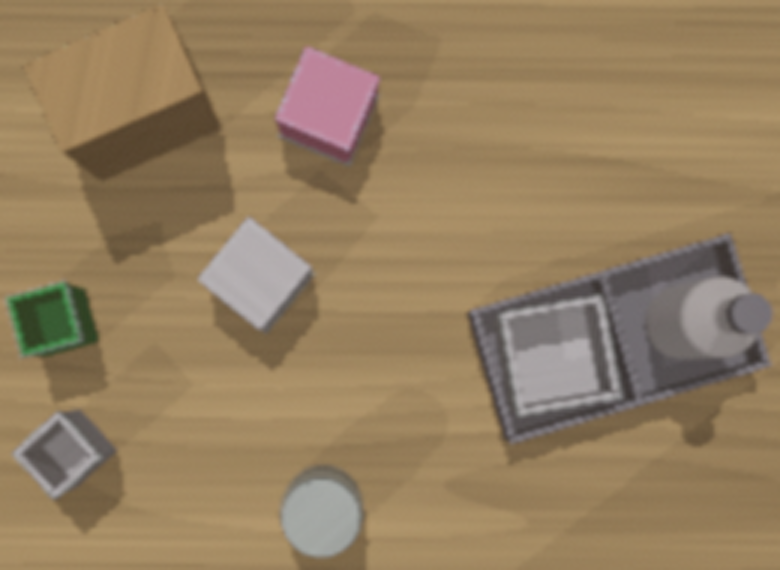

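```bash
python3 - <<'E'
from h import *
D={"med":(.074,[(251,217),(312,270),(262,330),(200,277)]),"small":(.082,[(15,455),(66,411),(106,452),(56,497)]),
"large":(.071,[(502,308),(603,296),(619,402),(518,415)]),"caddy":(.045,[(470,312),(732,236),(767,362),(511,440)])}
for n,(z,c) in D.items():
    P=np.array([at("top",(u/3+165-.33,v/3+110-.33),z) for u,v in c])
    e=np.roll(P,-1,0)-P
    print(n,P.mean(0).round(4),"sides",np.linalg.norm(e,axis=1).round(4),"ang",np.degrees(np.arctan2(e[:,1],e[:,0])).round(1))
    print(P[:,:2].round(3).tolist())
E
```

```text
med [0.6289 0.1134 0.074 ] sides [0.0621 0.0598 0.0626 0.0604] ang [-130.4  140.9   50.1  -39.6]
[[0.672, 0.118], [0.632, 0.071], [0.586, 0.108], [0.626, 0.156]]
small [0.4902 0.259  0.082 ] sides [0.0507 0.0434 0.0506 0.0445] ang [ -48.5 -134.9  132.6   45.2]
[[0.489, 0.294], [0.523, 0.256], [0.492, 0.225], [0.458, 0.262]]
large [ 0.5686 -0.1207  0.071 ] sides [0.0782 0.0822 0.0781 0.0829] ang [ -82.7 -171.2   97.9    8.8]
[[0.604, -0.076], [0.614, -0.153], [0.533, -0.166], [0.522, -0.088]]
caddy [ 0.5833 -0.1719  0.045 ] sides [0.2158 0.103  0.2111 0.1056] ang [ -73.3 -164.5  107.4   18.2]
[[0.602, -0.053], [0.664, -0.26], [0.565, -0.288], [0.502, -0.086]]
```

```bash
python3 -m creep '[[[85,150,-85,0,-0.4],[85,300,-170,0,-0.8],[85,450,-255,0,-1.2],[85,622,-354,0,-1.6],[85,622,-354,0,-2.035],[85,622,-354,0,-2.035],[85,622,-354,0,-2.035],[85,622,-354,0,-2.035],[85,622,-354,0,-2.035],[85,622,-354,0,-2.035],[85,622,-354,0,-2.035],[85,622,-354,30,-2.035],[85,622,-354,60,-2.035],[85,622,-354,60,-2.035],[85,622,-354,60,-2.035],[85,622,-354,60,-2.035],[85,622,-354,60,-2.035],[85,622,-354,60,-2.035]]]' 25
python3 - <<'E'
from h import *
p,q=pose(); im=read_camera("wrist"); cv2.imwrite("pics/w1.png",im[:,:,::-1])
print(p,np.degrees(yaw(q)),ctrl.state()["clock"]); print(totool([.629,.1135,.047],p,q))
E
```

```text
clock: 3.15
tcp_pos: [0.629, 0.1132, 0.1606]
eef_rot: [0.342, 0.94, 0.0, 0.0]
contact_force: [-0.1, -0.5, 0.4]
width: 0.0849
finger_force: 0.0
[0.62895169 0.11320359 0.16059294] 140.00980794833882 3.2
[  0.20328084   0.1973818  113.59298619]
```

View pics/w1.png

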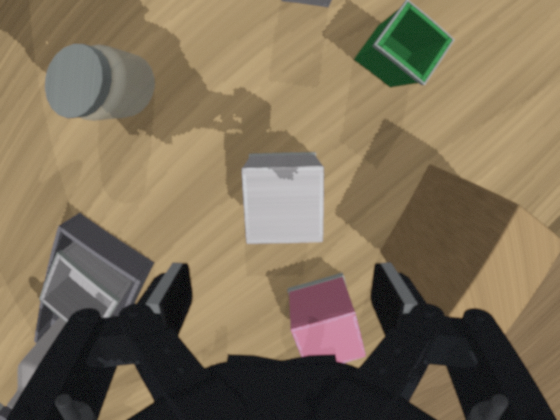

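The wrist view shows the medium tub's top squared to the jaws, centre (283,205), against an expected (281,207). That's within about 2 mm, so I'll descend and grip it.

```bash
python3 -m creep '[[[85,0,0,50,0],[85,0,0,90,0],[85,0,0,117,0],[85,0,0,117,0],[85,0,0,117,0],[60,0,0,117,0],[58,0,0,117,0],[58,0,0,117,0],[58,0,0,117,0],[58,0,0,117,0],[58,0,0,80,0],[58,0,0,40,0],[58,0,0,0,0],[58,0,0,0,0]]]' 25
python3 - <<'E'
from h import *
p,q=pose(); im=read_camera("wrist"); cv2.imwrite("pics/w2.png",im[:,:,::-1])
out=np.array([-.292,.956]); w=np.array([.552,-.069])
for off,z in ((.021,.160),(.025,.098)):
    print(totool([*(w+out*off),z],p,q), ctrl.state()["clock"])
E
```

```text
clock: 4.95
tcp_pos: [0.6306, 0.1136, 0.164]
eef_rot: [0.342, 0.94, 0.002, 0.003]
contact_force: [0.8, 0.4, -1.5]
width: 0.0616
finger_force: 29.4
[ -39.48249815 -179.00920037    3.31749924] 5.0
[ -35.88834588 -177.1179701    65.31340651] 5.0
```

View pics/w2.png

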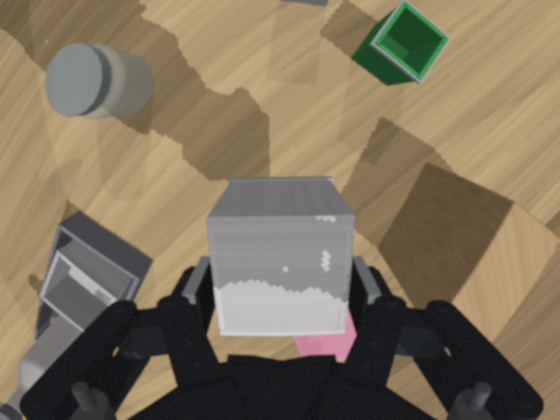

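The tub is held square at a width of 61.6 mm. Now I'll carry it over the caddy's end wall and turn it to the wall's direction.

```bash
python3 -m creep '[[[58,-10,-45,0,0.15],[58,-19,-90,0,0.3],[58,-28,-135,0,0.45],[58,-37,-175,0,0.576],[58,-37,-175,0,0.576],[58,-37,-175,0,0.576],[58,-37,-175,30,0.576],[58,-37,-175,45,0.576],[58,-37,-175,50,0.576],[58,-37,-175,50,0.576],[58,-37,-175,50,0.576]]]' 25
python3 - <<'E'
from h import *
p,q=pose(); print(p,np.degrees(yaw(q)))
a=read_camera("wrist");b=read_camera("side")
cv2.imwrite("pics/m1.png",np.hstack([a[100:420,130:430],b[60:380,150:450]])[:,:,::-1])
print(totool([.552,-.069,.045],p,q))
E
```

```text
clock: 6.38
tcp_pos: [0.5452, -0.0445, 0.1108]
eef_rot: [0.595, 0.804, 0.0, 0.0]
contact_force: [0.1, 0.2, -0.6]
width: 0.0615
finger_force: 29.4
[ 0.54519918 -0.04453671  0.11083303] 107.02643699102103
[-25.35673813  -0.72552492  65.84224187]
```

View pics/m1.png

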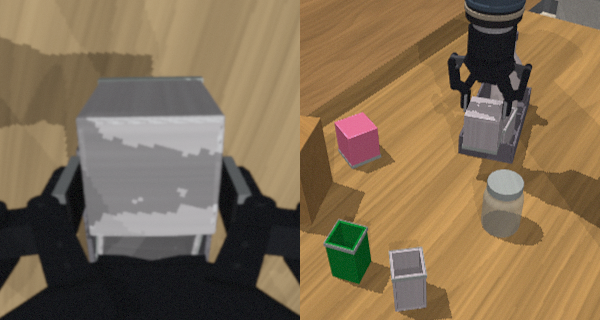

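```bash
python3 -m creep '[[[58,0,0,16,0],[58,0,0,20,0],[58,3,0,22,0],[58,6,0,24,0],[58,9,0,27,0],[58,12,0,30,0],[58,15,0,33,0],[58,18,0,37,0],[58,20,0,40,0],[58,22,0,44,0],[58,24,0,48,0],[58,25,0,51,0],[58,25,0,51,0]]]'
python3 - <<'E'
from h import *
p,q=pose(); print(p,np.degrees(yaw(q)))
a=read_camera("wrist");b=read_camera("side")
cv2.imwrite("pics/m2.png",np.hstack([a[100:420,130:430],b[60:380,150:450]])[:,:,::-1])
print(totool([.552,-.069,.045],p,q))
E
```

```text
clock: 8.1
tcp_pos: [0.5375, -0.0188, 0.0606]
eef_rot: [0.594, 0.804, 0.002, -0.001]
contact_force: [-8.6, 14.6, 19.6]
width: 0.0619
finger_force: 43.9
[ 0.53751998 -0.01875605  0.06057901] 107.09459363963514
[-52.32306075  -0.95996127  15.43393817]
```

View pics/m2.png

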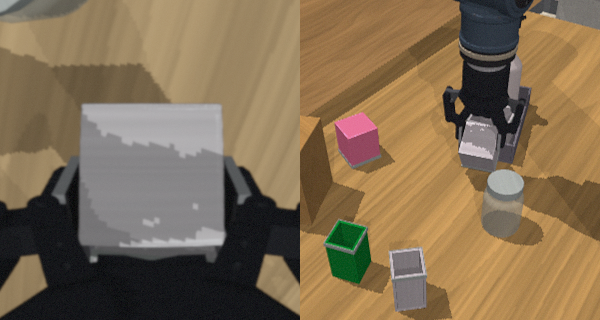

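```bash
python3 -m creep '[[[58,1,0,4,0],[58,2,0,8,0],[58,2,0,12,0],[58,2,0,16,0],[58,2,0,20,0],[58,2,0,24,0],[58,1,0,27,0],[58,1,0,29,0],[58,1,0,30,0],[58,1,0,30,0]]]'
python3 - <<'E'
from h import *
p,q=pose(); print(p,np.degrees(yaw(q)))
a=read_camera("wrist");b=read_camera("side")
cv2.imwrite("pics/m3.png",np.hstack([a[100:420,130:430],b[60:380,150:450]])[:,:,::-1])
print(totool([.552,-.069,.045],p,q))
E
```

```text
clock: 9.45
tcp_pos: [0.5385, -0.0156, 0.0343]
eef_rot: [0.594, 0.805, 0.005, -0.0]
contact_force: [-30.7, 35.3, 85.6]
width: 0.0614
finger_force: 76.7
[ 0.538517   -0.01556112  0.03432411] 107.16287548442479
[-54.97632347  -2.80702672 -11.00925886]
```

View pics/m3.png

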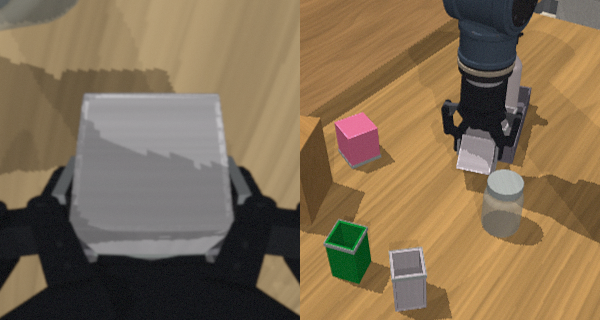

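The force is near 97 N, so I'll back off first and estimate the tub's actual tilt from this picture.

```bash
python3 -m creep '[[[58,0,0,-3,0],[58,0,0,-6,0],[58,0,0,-9,0],[58,0,0,-9,0]]]' 20
cat > pnp.py <<'E'
from h import *
def floor_pose(px,w=.062):
    # px: 4 corners in wrist picture; returns corners in tool frame via IPPE
    n=[]
    for uv in px:
        c=get_calibration("wrist");K=c["mtx"];d=(np.array(uv)-K[:2,2])/K[0,0];r=np.hypot(*d)
        n.append(d/r*np.tan(r))
    h=w/2;O=np.array([[-h,h,0],[h,h,0],[h,-h,0],[-h,-h,0]])
    ok,rv,tv,err=cv2.solvePnPGeneric(O,np.array(n),np.eye(3),None,flags=cv2.SOLVEPNP_IPPE_SQUARE)
    T=c["tool_from_camera"]
    for r,t,e in zip(rv,tv,err):
        X=(cv2.Rodrigues(r)[0]@O.T).T+t.T; X=X@T[:3,:3].T+T[:3,3]
        print("err",e,"corners tool mm",(X*1000).round(0).tolist())
        v=X[1]-X[2]; print(" tilt", np.degrees(np.arctan2(v[2],v[0])) )
E
python3 - <<'E'
from pnp import *
floor_pose([(213,194),(349,194),(363,332),(203,332)])
p,q=pose(); s=ctrl.state(); print(p,s["contact_force"],s["width"],s["finger_force"],s["clock"])
E
```

```text
clock: 10.05
tcp_pos: [0.5375, -0.0196, 0.0387]
eef_rot: [0.595, 0.804, 0.0, 0.0]
contact_force: [-0.9, 2.8, 3.7]
width: 0.0613
finger_force: 67.7
err [0.00193858] corners tool mm [[38.0, -31.0, -13.0], [37.0, 31.0, -11.0], [-6.0, 31.0, -56.0], [-4.0, -30.0, -58.0]]
 tilt 46.44292630121853
err [0.02657614] corners tool mm [[44.0, -32.0, -34.0], [45.0, 30.0, -37.0], [-17.0, 31.0, -44.0], [-18.0, -31.0, -41.0]]
 tilt 6.225666978166775
[ 0.53752541 -0.01955426  0.03865214] [-0.87468403  2.79704152  3.67721205] 0.0612815177058685 67.71849386394024 10.05
```

Tilt is about 46°, and the centre of mass is about 11 mm outward of the lower corner. If I release it now it should fall onto its outward side with the mouth towards the wall, so I'll rise a little and open.

```bash
python3 -m creep '[[[58,0,0,-4,0],[58,0,0,-5,0],[85,0,0,-5,0],[85,0,0,-5,0],[85,0,0,-5,0],[85,0,0,-5,0],[85,0,0,-20,0],[85,0,0,-50,0],[85,0,0,-90,0],[85,0,0,-120,0],[85,0,0,-120,0]]]'
python3 - <<'E'
from h import *
p,q=pose(); print(p,np.degrees(yaw(q)))
a=read_camera("wrist");b=read_camera("side")
cv2.imwrite("pics/m4.png",np.hstack([a[50:420,110:450],b[60:430,150:450]])[:,:,::-1])
E
```

```text
clock: 11.42
tcp_pos: [0.5385, -0.0198, 0.1613]
eef_rot: [0.595, 0.804, 0.001, 0.002]
contact_force: [0.2, -0.6, -0.6]
width: 0.0853
finger_force: 0.0
[ 0.53853047 -0.01978162  0.16132073] 107.01566308227132Traceback (most recent call last):
  File "<stdin>", line 4, in <module>
    return _nx.concatenate(arrs, 1, dtype=dtype, casting=casting)
           ~~~~~~~~~~~~~~~^^^^^^^^^^^^^^^^^^^^^^^^^^^^^^^^^^^^^^^
ValueError: all the input array dimensions except for the concatenation axis must match exactly, but along dimension 0, the array at index 0 has size 370 and the array at index 1 has size 360
```

```bash
python3 - <<'E'
from h import *
p,q=pose(); print(p,np.degrees(yaw(q)))
a=read_camera("wrist");b=read_camera("side")
cv2.imwrite("pics/m4.png",np.hstack([a[20:380,80:480],b[60:420,150:450]])[:,:,::-1])
E
```

```text
[ 0.53716018 -0.01971393  0.15854193] 107.01741202443229
```

View pics/m4.png

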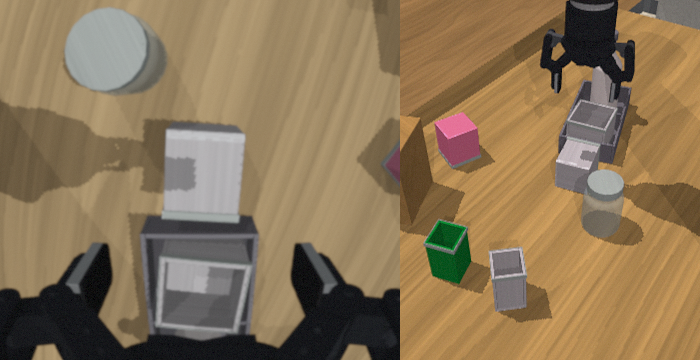

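The tub now lies on its side with the mouth towards the wall; its top face in wrist pixels is about (245..323, 150..239). Next I'll locate it precisely for the second quarter turn.

```bash
python3 - <<'E'
from h import *
p,q=pose(); s=ctrl.state()["clock"]
# face corners in wrist px: floor-left, floor-right, mouth-right, mouth-left
C=[(247,152),(323,152),(321,239),(243,238)]
P=np.array([at("wrist",c,.062,(p,q)) for c in C])
t=totool(P,p,q); print(t.round(1).tolist(),"wall",totool([.552,-.069,.045],p,q).round(1))
print("sides",np.linalg.norm(np.roll(P,-1,0)-P,axis=1).round(4))
L=[(239,276),(328,284),(324,349),(236,347)]  # large rim corners approx
W=[(224,255),(337,252)]
print("wall top corners",[totool(at("wrist",c,.045,(p,q)),p,q).round(1).tolist() for c in W])
print("large rim",[totool(at("wrist",c,.071,(p,q)),p,q).round(1).tolist() for c in L[:2]],s)
E
```

```text
[[42.8, -26.8, 95.6], [42.8, 32.0, 95.5], [-29.7, 32.8, 95.5], [-28.7, -32.3, 95.5]] wall [-51.7   0.5 112.5]
sides [0.0588 0.0725 0.0651 0.0717]
wall top corners [[-52.9, -52.9, 112.5], [-49.9, 50.3, 112.4]]
large rim [[-60.0, -36.3, 86.5], [-68.2, 39.6, 86.4]] 11.625
```

```bash
python3 -m creep '[[[85,5,1,50,0],[85,5,1,100,0],[85,5,1,128,0],[85,5,1,128,0],[85,5,1,128,0],[58,5,1,128,0],[58,5,1,128,0],[58,5,1,128,0],[58,5,1,128,0],[58,5,1,128,0],[58,5,1,100,0],[58,5,1,72,0],[58,-10,1,72,0],[58,-25,1,72,0],[58,-25,1,72,0],[58,-25,1,72,0]]]' 20
python3 - <<'E'
from h import *
p,q=pose(); print(p,totool([.552,-.069,.045],p,q).round(1))
a=read_camera("wrist");b=read_camera("side")
cv2.imwrite("pics/m5.png",np.hstack([a[20:380,80:480],b[60:420,150:450]])[:,:,::-1])
E
```

```text
clock: 13.62
tcp_pos: [0.5449, -0.0435, 0.0854]
eef_rot: [0.595, 0.804, -0.0, -0.001]
contact_force: [0.7, -0.3, 0.0]
width: 0.0619
finger_force: 23.3
[ 0.54488685 -0.04347031  0.08537365] [-26.5  -0.6  40.4]
```

View pics/m5.png

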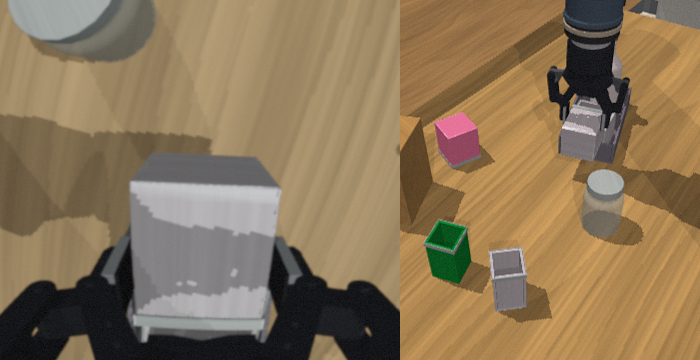

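The tub is gripped near its mouth and held level, with its rim over the wall (wrist top face about (212..358, 202..342)). Next I press it on the wall again while following the rolling arc.

```bash
python3 -m creep '[[[58,0,0,7,0],[58,0,0,10,0],[58,2,0,12,0],[58,4,0,14,0],[58,6,0,17,0],[58,8,0,20,0],[58,10,0,23,0],[58,11,0,26,0],[58,12,0,29,0],[58,12,0,29,0]]]' 20
python3 - <<'E'
from h import *
p,q=pose(); s=ctrl.state(); print(p,totool([.552,-.069,.045],p,q).round(1), "F tool",(np.array(s["contact_force"])@R.from_quat(q).as_matrix()).round(1))
a=read_camera("wrist"); g=cv2.cvtColor(a,cv2.COLOR_RGB2GRAY); hsv=cv2.cvtColor(a,cv2.COLOR_RGB2HSV)
for r in range(120,400,8): print(r,g[r,200:380:60],hsv[r,200:380:60,1], g[r,285])
E
```

```text
clock: 14.98
tcp_pos: [0.5416, -0.0305, 0.0575]
eef_rot: [0.594, 0.804, 0.001, -0.001]
contact_force: [-5.7, 10.6, 13.5]
width: 0.0615
finger_force: 25.1
[ 0.54160489 -0.03053731  0.05745968] [-39.8  -1.4  12.4] F tool [ 11.8  -2.4 -13.5]
120 [136 141 151] [92 93 92] 154
128 [135 139 151] [94 95 90] 153
136 [135 138 150] [95 93 92] 152
144 [133 137 150] [94 94 89] 155
152 [130 136 148] [93 92 93] 156
160 [ 85  96 147] [101  93  89] 149
168 [ 87  93 146] [ 96 102  92] 117
176 [ 91  98 146] [95 97 90] 95
184 [102  94 145] [ 97 101  91] 97
192 [102 182 174] [101   3   3] 180
200 [103 182 178] [101   4   3] 179
208 [101 177 174] [101   3   3] 176
216 [102 178 173] [99  3  3] 176
224 [101 177 172] [102   4   3] 178
232 [103 178 173] [96  3  3] 179
240 [103 177 174] [102   1   4] 179
248 [105 138 174] [97  2  3] 137
256 [ 99 135 156] [66  7  3] 137
264 [ 87 136 133] [14  4  4] 136
272 [ 87 135 131] [14  4  4] 138
280 [ 66 134 129] [15  4  2] 137
288 [ 17 136 132] [43  4  4] 139
296 [ 18 135 131] [67  2  4] 139
304 [ 16 134 139] [57  4  4] 139
312 [ 23 135 130] [39  4  2] 140
320 [ 24 134 130] [47  2  2] 158
328 [ 17 133 132] [70  4  4] 139
336 [ 19 148 173] [26  3  3] 183
344 [ 21 141 153] [59 11  8] 148
352 [ 22 153 164] [21 12  9] 160
360 [22 20 16] [49 64 64] 75
368 [17 26 18] [102  27  58] 23
376 [22 23 24] [70 47 31] 17
384 [22 24 21] [64 38 43] 20
392 [17 11 22] [49 78 22] 23
```

```bash
cat > tilt.py <<'E'
from h import *
def tilt(plot=False):
    p,q=pose(); a=read_camera("wrist"); hsv=cv2.cvtColor(a,cv2.COLOR_RGB2HSV)
    m=((hsv[...,1]<25)&(hsv[...,2]>110)).astype(np.uint8)
    out=[]
    for r in range(140,380,6):
        row=m[r,190:390]; k=np.flatnonzero(row)
        if len(k)>40: out.append((r,int(190+np.percentile(k,1)),int(190+np.percentile(k,99)),len(k)))
    return p,q,out
if __name__=="__main__":
    p,q,o=tilt(); print(p.round(4),o)
E
python3 tilt.py
```

```text
[ 0.5416 -0.0305  0.0575] [(188, 211, 305, 96), (194, 211, 351, 144), (200, 211, 351, 144), (206, 211, 351, 144), (212, 211, 351, 144), (218, 211, 351, 144), (224, 211, 351, 144), (230, 211, 351, 144), (236, 211, 351, 144), (242, 210, 351, 145), (248, 210, 351, 145), (254, 210, 351, 145), (260, 210, 351, 145), (266, 211, 350, 143), (272, 211, 350, 143), (278, 212, 350, 142), (284, 212, 350, 142), (290, 212, 350, 142), (296, 191, 373, 150), (302, 212, 362, 144), (308, 212, 349, 141), (314, 213, 349, 140), (320, 213, 349, 140), (326, 213, 349, 140), (332, 213, 350, 141), (338, 213, 350, 141), (344, 248, 350, 106), (350, 221, 347, 128), (356, 218, 345, 59)]
```

```bash
cat >> pnp.py <<'E'
def rect(px,w=.062,l=.074):
    # corners: floor-left, floor-right, mouth-right, mouth-left; fit tilt about tool y and position in x,z
    from scipy.optimize import least_squares
    def f(v):
        t,x,y,z=v; e=np.array([np.cos(t),0,np.sin(t)])  # mouth->floor direction, z down
        X=np.array([[x,y,z]+s*e*l+np.array([0,b*w/2,0]) for s,b in ((1,-1),(1,1),(0,1),(0,-1))])
        return (proj("wrist",X,(np.zeros(3),np.array([0,0,0,1.])))-np.array(px)).ravel()
    for t0 in (.1,.9):
        r=least_squares(f,[t0,-.03,0,-.03]); t,x,y,z=r.x
        print("tilt",np.degrees(t).round(1),"mouth edge tool mm",(r.x[1:]*1000).round(1),"floor edge",(np.array([x+l*np.cos(t),z+l*np.sin(t)])*1000).round(1),"res",np.abs(r.fun).max().round(1))
E
python3 - <<'E'
from pnp import *
rect([(211,190),(351,190),(350,341),(213,341)])
E
```

```text
tilt 13.9 mouth edge tool mm [-30.4  -0.5 -33.9] floor edge [ 41.4 -16.1] res 4.5
tilt 13.9 mouth edge tool mm [-30.4  -0.5 -33.9] floor edge [ 41.4 -16.1] res 4.5
```

```bash
python3 - <<'E'
from pnp import *
rect([(211,190),(351,190),(349.5,334),(213,334)])
X=np.array([[-34,-31,-31],[-34,31,-31],[40,-31,-31],[40,31,-31],[40,31,31.]])/1000
print(proj("wrist",X,(np.zeros(3),np.array([0,0,0,1.]))).round(0).tolist())
for t in (20,30,40):
    c,s=np.cos(np.radians(t)),np.sin(np.radians(t)); print(t,proj("wrist",np.stack([X[:,0]*c-X[:,2]*s,X[:,1],X[:,0]*s+X[:,2]*c],1),(np.zeros(3),np.array([0,0,0,1.]))).round(0).tolist())
E
```

```text
tilt 7.2 mouth edge tool mm [-31.4  -0.5 -27.5] floor edge [ 42.  -18.2] res 6.4
tilt 7.2 mouth edge tool mm [-31.4  -0.5 -27.5] floor edge [ 42.  -18.2] res 6.4
[[220.0, 344.0], [345.0, 344.0], [205.0, 201.0], [360.0, 201.0], [335.0, 171.0]]
20 [[214.0, 338.0], [351.0, 337.0], [212.0, 173.0], [353.0, 173.0], [331.0, 188.0]]
30 [[211.0, 329.0], [354.0, 329.0], [215.0, 165.0], [349.0, 165.0], [330.0, 198.0]]
40 [[208.0, 317.0], [357.0, 317.0], [219.0, 161.0], [345.0, 161.0], [329.0, 209.0]]
```

```bash
python3 -m creep '[[[58,0,0,2,0],[58,0,0,4,0],[58,0,0,6,0],[58,0,0,8,0],[58,0,0,8,0]]]' 20
python3 - <<'E'
from tilt import *
p,q,o=tilt(); s=ctrl.state(); print(totool([.552,-.069,.045],p,q).round(1), "F tool",(np.array(s["contact_force"])@R.from_quat(q).as_matrix()).round(1),s["finger_force"],s["clock"]); print([x[:3] for x in o])
E
```

```text
clock: 15.7
tcp_pos: [0.5414, -0.0299, 0.0498]
eef_rot: [0.594, 0.804, 0.001, -0.001]
contact_force: [-9.7, 15.7, 20.8]
width: 0.0615
finger_force: 31.2
[-40.5  -1.4   4.6] F tool [ 18.8  -4.4 -20.4] 31.154489368200302 15.75
[(182, 213, 347), (188, 212, 350), (194, 211, 351), (200, 211, 351), (206, 211, 351), (212, 211, 351), (218, 211, 351), (224, 210, 351), (230, 210, 352), (236, 210, 352), (242, 209, 352), (248, 209, 352), (254, 209, 353), (260, 209, 352), (266, 209, 352), (272, 209, 352), (278, 210, 352), (284, 210, 352), (290, 210, 352), (296, 191, 373), (302, 210, 353), (308, 210, 352), (314, 210, 352), (320, 210, 352), (326, 210, 352), (332, 210, 352), (338, 220, 352), (344, 213, 350), (350, 217, 347), (356, 217, 342)]
```

```bash
python3 - <<'E'
from pnp import *
for b in (328,334,340): rect([(213,181),(349,181),(352.5,b),(209.5,b)])
E
```

```text
tilt 42.0 mouth edge tool mm [-13.9  -0.6 -44.6] floor edge [41.2  4.9] res 6.7
tilt 42.0 mouth edge tool mm [-13.9  -0.6 -44.6] floor edge [41.2  4.9] res 6.7
tilt 36.1 mouth edge tool mm [-17.5  -0.6 -44.2] floor edge [42.2 -0.6] res 4.6
tilt 36.1 mouth edge tool mm [-17.5  -0.6 -44.2] floor edge [42.2 -0.6] res 4.6
tilt 31.4 mouth edge tool mm [-20.   -0.6 -44.9] floor edge [43.1 -6.4] res 2.2
tilt 31.4 mouth edge tool mm [-20.   -0.6 -44.9] floor edge [43.1 -6.4] res 2.2
```

```bash
python3 -m creep '[[[58,-1,0,-1,0],[58,-2,0,-1,0],[58,-4,0,-2,0],[58,-6,0,-2,0],[58,-6,0,-2,0]]]' 20
python3 - <<'E'
from tilt import *
p,q,o=tilt(); s=ctrl.state(); print(totool([.552,-.069,.045],p,q).round(1), "F tool",(np.array(s["contact_force"])@R.from_quat(q).as_matrix()).round(1),s["finger_force"],s["clock"]); print([x[:3] for x in o])
E
```

```text
clock: 16.38
tcp_pos: [0.5432, -0.0349, 0.0517]
eef_rot: [0.594, 0.804, 0.002, -0.002]
contact_force: [-9.9, 21.2, 19.7]
width: 0.0617
finger_force: 32.5
[-35.2  -1.6   6.6] F tool [ 22.4  -2.9 -19.1] 32.52533823251724 16.425
[(182, 209, 352), (188, 209, 352), (194, 209, 352), (200, 209, 352), (206, 209, 352), (212, 208, 353), (218, 208, 353), (224, 208, 353), (230, 208, 353), (236, 208, 353), (242, 208, 354), (248, 208, 354), (254, 208, 354), (260, 208, 354), (266, 208, 353), (272, 208, 353), (278, 208, 353), (284, 208, 353), (290, 209, 353), (296, 191, 373), (302, 209, 354), (308, 209, 353), (314, 209, 353), (320, 209, 353), (326, 210, 352), (332, 210, 353), (338, 260, 353), (344, 213, 350), (350, 217, 347), (356, 216, 344)]
```

```bash
python3 -m creep '[[[85,0,0,0,0],[85,0,0,0,0],[85,0,0,0,0],[85,0,0,-30,0],[85,0,0,-80,0],[85,0,0,-120,0],[85,0,0,-120,0],[85,0,0,-120,0]]]' 20
python3 - <<'E'
from tilt import *
p,q=pose(); a=read_camera("wrist"); np.save("w.npy",a); s=ctrl.state()
print(p.round(4),totool([.552,-.069,.045],p,q).round(1),s["clock"])
hsv=cv2.cvtColor(a,cv2.COLOR_RGB2HSV)
for r in range(110,370,6): print(r,"".join("%4d"%(v if sa<30 else -1) for v,sa in zip(hsv[r,200:370:7,2],hsv[r,200:370:7,1])))
E
```

```text
clock: 17.42
tcp_pos: [0.5433, -0.0377, 0.1703]
eef_rot: [0.595, 0.804, -0.0, -0.0]
contact_force: [-0.4, 0.7, -1.3]
width: 0.0849
finger_force: 0.0
[ 0.5433 -0.0377  0.1703] [-32.5  -0.8 125.3] 17.475
110   -1  -1  -1  -1  -1  -1 151 161 163 163 163 166 169 166 167 171 172 169  -1  -1  -1  -1  -1  -1  -1
116   -1  -1  -1  -1  -1  -1 145 131 164 166 165 163 133 132 134 137 126 157  -1  -1  -1  -1  -1  -1  -1
122   -1  -1  -1  -1  -1  -1 156 108 171 175 175 175 123 123 123 123  87 168  -1  -1  -1  -1  -1  -1  -1
128   -1  -1  -1  -1  -1  -1 157 109 170 173 174 172 124 124 123 123  87 175  -1  -1  -1  -1  -1  -1  -1
134   -1  -1  -1  -1  -1  -1 161 110 171 175 174 173 124 125 124 123  86 171  -1  -1  -1  -1  -1  -1  -1
140   -1  -1  -1  -1  -1  -1 154 109 173 175 176 176 126 124 124 125  88 176  -1  -1  -1  -1  -1  -1  -1
146   -1  -1  -1  -1  -1  -1 152 110 169 171 172 173 123 121 122 123  88 178  -1  -1  -1  -1  -1  -1  -1
152   -1  -1  -1  -1  -1  -1 145 112 168 170 172 171 122 122 123 122  93 182  -1  -1  -1  -1  -1  -1  -1
158   -1  -1  -1  -1  -1  -1 151 113 172 175 175 170 125 1
[... 3021 characters left out ...]
79  87 109 125 126 126 128 125 107  93  74 118  -1  -1  -1  -1  -1  -1
338   -1  -1  -1  -1  -1  62  76  78 106 107 126 125 126 130 129 102  77  72 123  -1  -1  -1  -1  -1  -1
344   -1  -1  -1  -1  -1  57  81  78 108 108 126 124 127 128 127  95  79  63 115  -1  -1  -1  -1  -1  -1
350   -1  -1  -1  -1  -1  62  78  81 106 110 123 125 126 119 127  84  82  59 114  -1  -1  -1  -1  -1  -1
356   -1  -1  -1  -1  -1  -1  -1  -1  45  86 120 127 117 120 107  44  31  27  27  31  -1  -1  -1  -1  -1
362   -1  -1  -1  -1  27  -1  26  27  -1  28  26  -1  22  -1  -1  -1  -1  -1  -1  -1  -1  -1  -1  -1  -1
368   25  -1  -1  -1  -1  -1  -1  28  -1  -1  -1  -1  -1  26  -1  -1  -1  -1  -1  -1  -1  -1  -1  -1  -1
```

The printed pixels show an open mouth with a bright rim at about (239..322, 108..191). That's 83 px on each side, which matches a 62 mm square at z=74 mm, so the medium tub is upright. Next I'll measure its rim and the large tub's.

```bash
python3 - <<'E'
from h import *
a=read_camera("wrist"); p,q=pose()
hsv=cv2.cvtColor(a,cv2.COLOR_RGB2HSV)
m=((hsv[...,1]<32)&(hsv[...,2]>80)).astype(np.uint8); m[:100]=0; m[196:]=0; m[:,:215]=0; m[:,350:]=0
c=max(cv2.findContours(m,0,2)[0],key=cv2.contourArea)[:,0]
W=np.array([at("wrist",x,.074,(p,q)) for x in c]); t=totool(W,p,q)[:,:2].astype(np.float32)
print("medium tool",cv2.minAreaRect(t))
g=cv2.cvtColor(a,cv2.COLOR_RGB2GRAY)
# large rim: print bright columns / rows at subset
for r in (262,266,270,276,282,288): print(r,g[r,236:250],"|",g[r,316:338])
for cc in (245,255,265,275,285,295,305,315,320): print(cc,"top",g[246:264,cc],"bot",g[314:334,cc])
E
```

```text
medium tool ((44.19866943359375, 0.5962123870849609), (63.7313232421875, 64.33566284179688), 0.06213383376598358)
262 [ 76  83 108 140 158 172 179 176 158 133 112 114 135 160] | [173 176 179 179 179 180 180 176 170 157 164 174 173 165 150 136 124 120
 121 123 130 139]
266 [ 77  88 112 142 162 174 178 169 146 122 109 117 143 164] | [ 85  86  87  88  88  87  92  99 121 155 175 179 169 154 136 116 111 113
 116 120 130 138]
270 [ 77  93 121 144 161 172 168 159 137 116 110 130 156 167] | [ 84  85  86  89  88  93  97 114 145 165 170 162 152 137 112 103 111 114
 115 123 134 138]
276 [ 79 102 136 160 171 176 170 152 126 113 116 137 160 169] | [ 93  95  97  92  95  99 122 149 172 177 172 156 135 103  91 103 112 113
 120 131 139 140]
282 [ 86 115 140 158 173 177 170 149 121 112 128 151 167 172] | [ 91  95  92  94 103 125 155 169 170 162 149 126  93  81  95 108 113 116
 124 135 141 142]
288 [ 93 127 154 168 175 172 156 127 109 112 131 151 164 168] | [ 95  94  94 104 128 157 170 169 158 144 120  84  68  86 103 112 115 123
 134 139 139 136]
245 top [100 100  94  97 105 125 146 157 159 154 146 136
[... 764 characters left out ...]
41 134 128 125
 124 125]
295 top [103 103 102 104 102 102 101  97  99 101 120 146 169 177 173 157 135 122] bot [ 88  90  90  87  87  88  85  89  87  88  94 113 143 159 155 141 132 123
 122 127]
305 top [ 99 102 102 104 104 105 101 101  97  96 100 121 148 170 178 174 158 137] bot [101 102 101 102 100 102 101 101 103 101 100 107 129 158 169 161 142 123
 111 105]
315 top [ 98 102 101 104 102 102 101 103 101  98  97 104 125 152 172 178 173 151] bot [136 141 147 154 159 165 167 168 168 169 173 174 176 173 169 160 148 137
 110  82]
320 top [ 97  96 101 102 101 101 105 102 101 100  97  98 114 143 165 178 179 166] bot [137 129 118 112 111 102  98  95 108 110 106  92  74  69  66  65  63  66
  66  63]
```

```bash
cat > large.py <<'E'
from h import *
p,q=pose()
S={"left":[(242,262),(241.2,270),(241,276),(240.6,282),(239.9,288)],"right":[(326.8,266),(325.6,270),(324.8,276),(323.6,282),(322.5,288)],
"bot":[(255,323.6),(265,324.5),(275,325.3),(285,326.4),(295,327.2),(305,328.1)],"top":[(255,252.3),(265,253.3),(275,254.3),(285,255.3),(295,256.3),(305,257.3),(315,258.4)]}
for k,v in S.items():
    t=np.array([totool(at("wrist",c,.071,(p,q)),p,q)[:2] for c in v]); d=t[-1]-t[0]
    vx,vy,x0,y0=cv2.fitLine(t.astype(np.float32),cv2.DIST_L2,0,.01,.01).ravel()
    print(k,"angle",np.degrees(np.arctan2(vy,vx)).round(1),"pt",(x0.round(1),y0.round(1)))
print(p, "bay",totool([.568,-.122,.005],p,q).round(1))
E
python3 large.py
```

```text
left angle 6.8 pt (np.float32(-66.7), np.float32(-36.3))
right angle 6.2 pt (np.float32(-67.6), np.float32(38.2))
bot angle -83.3 pt (np.float32(-122.9), np.float32(-1.7))
top angle -83.5 pt (np.float32(-46.2), np.float32(2.8))
[ 0.54291623 -0.03759109  0.16981307] bay [-88.2  -0.4 164.8]
```

```bash
python3 -m creep '[[[85,44,1,20,0],[85,44,1,60,0],[85,44,1,98,0],[85,44,1,98,0],[85,44,1,98,0],[58,44,1,98,0],[58,44,1,98,0],[58,44,1,98,0],[58,44,1,98,0],[58,44,1,98,0],[58,44,1,50,0],[58,44,1,6,0],[58,14,0,6,0],[58,-26,0,6,0.06],[58,-66,-1,6,0.113],[58,-85,-1,6,0.113],[58,-85,-1,6,0.113],[58,-85,-1,6,0.113],[58,-85,-1,6,0.113]]]' 30
python3 - <<'E'
from h import *
p,q=pose(); s=ctrl.state(); print(np.degrees(yaw(q)),s["width"],s["finger_force"])
print(totool([.568,-.122,.005],p,q).round(1))
a=read_camera("wrist");hsv=cv2.cvtColor(a,cv2.COLOR_RGB2HSV)
for r in range(170,350,6): print(r,"".join("%4d"%(v if sa<30 else -1) for v,sa in zip(hsv[r,190:380:7,2],hsv[r,190:380:7,1])))
E
```

```text
clock: 19.9
tcp_pos: [0.5674, -0.1182, 0.1652]
eef_rot: [0.639, 0.77, 0.0, -0.0]
contact_force: [-0.2, -0.2, -0.3]
width: 0.0578
finger_force: 0.0
100.62176172089235 0.057849730503795174 0.0
[-3.900e+00 -1.000e-01  1.602e+02]
170   -1  -1  -1  -1  91  61 178 114 181 181 182 180 181 185 179 129 130 129 126  92 172 136  -1  -1  -1  -1  -1  -1
176   -1  -1  -1  -1 111  57 173 113 178 180 183 179 182 184 182 130 129 129 124  97 182 129  -1  -1  -1  -1  -1  -1
182   -1  -1  -1  -1 124  56 173 113 176 182 184 181 181 183 179 129 131 128 125  97 175 125  -1  -1  -1  -1  -1  -1
188   -1  -1  -1  -1 115  58 163  94 175 182 184 180 182 183 178 130 129 129 122 101 165 121  -1  -1  -1  -1  -1  -1
194   -1  -1  -1  -1  96  58 127  83 174 181 183 180 181 183 180 130 131 130 120 102 163 120  -1  -1  -1  -1  -1  -1
200   -1  -1  -1  -1 110  56 115  83 172 182 183 182 180 183 177 129 130 130 118 103 161 113  -1  -1  -1  -1  -1  -1
206   -1  -1  -1  -1  -1  59 122  85 163 184 184 182 181 194 191 144 142 143 127 103 151 102  -1  -1  -1  -1  -1  -1
212   -1  -1  -1  -1  -1  69 115  88 158 182 182 181 18
[... 1935 characters left out ...]
14   -1  -1  33  13  -1  -1  -1  -1  55 122 115 112 114 118 116 119 127 132 137  76  68  62 129  -1  32  -1  29  -1
320   -1  28  32  24  -1  -1  -1  -1  61  83 111 113 116 115 119 121 127 133 139  67  62  63 132  -1  -1  -1  -1  -1
326   26  27  -1  -1  -1  -1  -1  -1  85  60 114 114 115 115 118 121 127 130 137  89  65  63 126  -1  25  -1  -1  -1
332   -1  27  -1  -1  -1  -1  -1  -1 118  57 112 112 120 131 140 146 148 135 136 118  59  64 120  -1  -1  29  -1  -1
338   -1  -1  25  -1  -1  -1  -1  -1 120  66 113 126 145 157 165 168 171 166 155 138  -1  -1  -1  -1  -1  29  -1  24
344   -1  -1  28  25  -1  -1  -1  -1  -1 126 126 150 158 162 167 170 175 178 176 153  -1  -1  -1  24  -1  27  -1  31
```

The grip missed: the opening is 57.8 mm with no grip force. I'll go back to the viewing pose and find the tub.

```bash
python3 -m creep '[[[85,40,0,-3,-0.06],[85,84,-10,-6,-0.113],[85,84,-10,-6,-0.113],[85,84,-10,-6,-0.113],[85,84,-10,-6,-0.113]]]' 30
python3 - <<'E'
from h import *
p,q=pose(); s=ctrl.state(); print(p,np.degrees(yaw(q)),s["clock"])
a=read_camera("wrist");hsv=cv2.cvtColor(a,cv2.COLOR_RGB2HSV)
for r in range(80,220,6): print(r,"".join("%4d"%(v if sa<30 else -1) for v,sa in zip(hsv[r,190:380:7,2],hsv[r,190:380:7,1])))
m=((hsv[...,1]<32)&(hsv[...,2]>80)).astype(np.uint8); m[:70]=0; m[204:]=0; m[:,:190]=0; m[:,370:]=0
c=max(cv2.findContours(m,0,2)[0],key=cv2.contourArea)[:,0]
t=totool(np.array([at("wrist",x,.074,(p,q)) for x in c]),p,q)[:,:2].astype(np.float32)
print("medium tool",cv2.minAreaRect(t))
for t in ("tub_medium",): print(models.pinpoint(t,"wrist"))
E
```

```text
clock: 20.58
tcp_pos: [0.5425, -0.039, 0.171]
eef_rot: [0.595, 0.804, -0.0, 0.0]
contact_force: [-0.2, -0.1, 0.0]
width: 0.085
finger_force: 0.0
[ 0.5425153  -0.03895191  0.17100005] 106.96965986298785 20.575
80  172 155 101 117  -1  -1  -1  -1  -1  -1  -1  -1  -1  -1  -1  -1  -1  -1  -1  -1  -1  -1  -1  -1  -1  -1  -1  -1
86   -1  -1  -1  -1  -1  -1  -1  -1  -1  -1  -1  -1  -1  -1  -1  -1  -1  -1  -1  -1  -1  -1  -1  -1  -1  -1  -1  -1
92   -1  -1  -1  -1  -1  -1  -1  -1  -1  -1  -1  -1  -1  -1  -1  -1  -1  -1  -1  -1  -1  -1  -1  -1  -1  -1  -1  -1
98   -1  -1  -1  -1  -1  -1  -1  -1  -1  -1  -1  -1  -1  -1  -1  -1  -1  -1  -1  -1  -1  -1  -1  -1  -1  -1  -1  -1
104   -1  -1  -1  -1  -1  -1  -1  -1  -1  -1  -1  -1  -1  -1  -1  -1  -1  -1  -1  -1  -1  -1  -1  -1  -1  -1  -1  -1
110   -1  -1  -1  -1  -1  -1  -1  -1 170 173 170 170 172 176 174 170 172 172 170 163  -1  -1  -1  -1  -1  -1  -1  -1
116   -1  -1  -1  -1  -1  -1  -1  -1 173 110 169 170 170 134 124 121 123 125  93 164  -1  -1  -1  -1  -1  -1  -1  -1
122   -1  -1  -1  -1  -1  -1  -1  -1 179 109 173 174 172 130 123 122 122 123
[... 1413 characters left out ...]
 -1  -1  -1  -1  -1  -1  -1  -1
200   -1  -1  -1  -1  -1  -1  -1  -1  -1  -1  -1  -1  -1  -1  -1  -1  -1  -1  -1  -1  -1  -1  -1  -1  -1  -1  -1  -1
206   -1  -1  -1  -1  -1  -1  -1  -1  -1  -1  -1  -1  -1  -1  -1  -1  -1  -1  -1  -1  -1  -1  -1  -1  -1  -1  -1  -1
212   -1  -1  -1  -1  -1  -1  -1  -1  -1  -1  -1  -1  -1  -1  -1  -1  -1  -1  -1  -1  -1  -1  -1  -1  -1  -1  -1  -1
218   -1  -1  -1  -1  -1  -1  68  69  68  69  66  67  63  59  59  61  60  60  57  59  58  -1  -1  -1  -1  -1  -1  -1
medium tool ((44.8139533996582, 1.4191360473632812), (63.77769088745117, 64.44886016845703), 0.4413245618343353)
[{'xy': [283.7, 138.8], 'confidence': 0.75}, {'xy': [521.8, 45.2], 'confidence': 0.54}]
```

The tub is still standing in place; that grip was too shallow. I'll grip deeper and check the grip force before lifting.

```bash
python3 -m creep '[[[85,45,1,40,0],[85,45,1,90,0],[85,45,1,111,0],[85,45,1,111,0],[85,45,1,111,0],[58,45,1,111,0],[58,45,1,111,0],[58,45,1,111,0],[58,45,1,111,0],[58,45,1,111,0],[58,45,1,106,0],[58,45,1,90,0],[58,45,1,50,0],[58,45,1,10,0],[58,45,1,10,0],[58,45,1,10,0]]]' 35
```

```text
clock: 22.68
tcp_pos: [0.5299, 0.0049, 0.1607]
eef_rot: [0.595, 0.804, -0.0, -0.0]
contact_force: [-0.4, -0.6, -0.0]
width: 0.0579
finger_force: 0.0
```

```bash
python3 -m creep '[[[85,-45,0,-10,0],[85,-45,0,-10,0],[85,-45,0,-10,0],[85,-45,0,-10,0],[85,-45,0,-10,0]]]' 35
python3 - <<'E'
from h import *
p,q=pose(); s=ctrl.state(); print(p,np.degrees(yaw(q)),s["clock"])
a=read_camera("wrist");hsv=cv2.cvtColor(a,cv2.COLOR_RGB2HSV)
m=((hsv[...,1]<32)&(hsv[...,2]>80)).astype(np.uint8); m[:70]=0; m[204:]=0; m[:,:190]=0; m[:,370:]=0
c=max(cv2.findContours(m,0,2)[0],key=cv2.contourArea)[:,0]
t=totool(np.array([at("wrist",x,.074,(p,q)) for x in c]),p,q)[:,:2].astype(np.float32)
print("medium tool",cv2.minAreaRect(t),c.min(0),c.max(0))
for r in range(96,200,8): print(r,"".join("%4d"%(v if sa<30 else -1) for v,sa in zip(hsv[r,225:345:6,2],hsv[r,225:345:6,1])))
E
```

```text
clock: 23.3
tcp_pos: [0.543, -0.0375, 0.1709]
eef_rot: [0.594, 0.804, -0.0, -0.0]
contact_force: [0.2, 0.1, -0.5]
width: 0.0847
finger_force: 0.0
[ 0.5430185  -0.03754877  0.17088871] 107.06152658062706 23.3
medium tool ((43.829185485839844, 0.6603546142578125), (63.82069396972656, 64.59051513671875), 0.7316638231277466) [241 109] [324 190]
96   -1  -1  -1  -1  -1  -1  -1  -1  -1  -1  -1  -1  -1  -1  -1  -1  -1  -1  -1  -1
104   -1  -1  -1  -1  -1  -1  -1  -1  -1  -1  -1  -1  -1  -1  -1  -1  -1  -1  -1  -1
112   -1  -1  -1 162 178 179 177 176 175 180 181 176 182 173 178 177 175  -1  -1  -1
120   -1  -1  -1 167 106 160 174 176 175 168 127 125 124 125 123  84 183  -1  -1  -1
128   -1  -1  -1 164 113 158 172 174 174 159 124 124 123 124 120  86 185  -1  -1  -1
136   -1  -1  -1 163 117 157 175 175 174 153 122 122 123 124 117  90 182  -1  -1  -1
144   -1  -1  -1 160 116 160 174 174 174 147 123 123 122 123 119  91 182  -1  -1  -1
152   -1  -1  -1 160 115 150 171 171 173 155 122 121 121 122 114  95 182  -1  -1  -1
160   -1  -1  -1 155 113 147 176 176 176 159 125 126 124 122 118  97 180  -1  -1  -1
168   -1  -1  -1 151 125 109 122 120 122 118 119 121 118 146 110  97 174  -1  -1  -1
176   -1  -1  -1 135 119  92  90  98 102 107 105 103 104 102 103  96 174  -1  -1  -1
184   -1  -1  -1 128 113 116 116 115 115 137 139 134 139 131 135 131 151  -1  -1  -1
192   -1  -1  -1  -1  -1  -1  -1  -1  -1  -1  -1  -1  -1  -1  -1  -1  -1  -1  -1  -1
```

```bash
python3 -m creep '[[[85,44,1,40,0],[85,44,1,90,0],[85,44,1,129,0],[85,44,1,129,0],[85,44,1,129,0],[58,44,1,129,0],[58,44,1,129,0],[58,44,1,129,0],[58,44,1,129,0]]]' 35
```

```text
clock: 24.48
tcp_pos: [0.5324, 0.0042, 0.0437]
eef_rot: [0.595, 0.804, 0.001, 0.001]
contact_force: [-1.9, -0.4, 9.8]
width: 0.0613
finger_force: 36.1
```

Now gripped at TCP z = 44 mm. I'll lift, carry it over the large tub and turn it to match, then check before lowering.

```bash
python3 -m creep '[[[58,0,0,-10,0],[58,0,0,-60,0],[58,0,0,-105,0],[58,-30,0,-105,0],[58,-75,-1,-105,0.06],[58,-110,-2,-105,0.113],[58,-129,-2,-105,0.113],[58,-129,-2,-105,0.113],[58,-129,-2,-105,0.113],[58,-129,-2,-105,0.113]]]' 35
python3 - <<'E'
from tilt import *
p,q,o=tilt(); print(np.degrees(yaw(q)),[x[:3] for x in o][::3])
a=read_camera("wrist");hsv=cv2.cvtColor(a,cv2.COLOR_RGB2HSV)
for r in range(140,350,7): print(r,"".join("%4d"%(v if sa<35 else -1) for v,sa in zip(hsv[r,190:380:7,2],hsv[r,190:380:7,1])))
E
```

```text
clock: 25.72
tcp_pos: [0.5671, -0.1187, 0.1473]
eef_rot: [0.639, 0.77, 0.0, -0.0]
contact_force: [-0.6, 0.0, -1.0]
width: 0.0612
finger_force: 39.2
100.62400929953101 [(140, 279, 339), (170, 226, 341), (218, 205, 356), (236, 207, 355), (254, 208, 353), (332, 219, 347), (350, 245, 325)]
140   -1  -1  -1  -1  -1  -1  -1  -1  81  71  75  84 101 123 131 134 138 134 133 122 110 130  -1  -1  -1  -1  -1  -1
147   -1  -1  -1  91 101 119 132 133 134 131 126 125 121 121 125 126 127 109  87  86  67 124  -1  -1  -1  -1  -1  -1
154   -1  -1  -1 113  70  89  85  93  94  94  93  93  96  95  99  95  97  98  94  96  70 112  -1  -1  -1  -1  -1  -1
161   -1  -1  -1 120  55  93 127 132 134 135 138 138 137 138 137 136 137 136 135 132 129 116  -1  -1  -1  -1  -1  -1
168   -1  -1  -1  95  56 104 158 143 150 151 147 152 171 170 170 149 149 152 155 149 152 135  -1  -1  -1  -1  -1  -1
175   -1  -1  -1  97  54  86 133  82 134 131 132 141 181 183 180 130 128 126 127  88 156 115  -1  -1  -1  -1  -1  -1
182   -1  -1  -1  96  53  73 121 104 112 112 113 111 127 125 127 111 113 115 114 108 151 101  -1  -1  -1  -1  -
[... 1996 characters left out ...]
08   29  36  -1  -1 129  84  98  96  94  93  93 102 111 110 110 107 111 105 110 110 106 100 173  -1  -1  -1  31  -1
315   -1  19  -1  -1 126  90  94  96  96  93  94 106 108 114 109 106 111 108 105 111 108 101 184  -1  21  30  23  -1
322   26  -1  -1  -1 128  96  95  96  95  92  93 100 110 112 111 106 108 108 107 109 107 115 189  -1  -1  -1  -1  -1
329   -1  -1  -1  -1 119 107  96  97  95  94  92  94  95 102 105 108 107 110 107 107 109 133 172  -1  -1  30  25  -1
336   -1  -1  24  -1 113 165 179 176 174 175 175 177 176 182 178 173 190 186 186 188 186 185 160  -1  -1  -1  -1  -1
343   40  -1  -1  -1  -1  -1  -1  -1 111  68 114 117 117 119 123 128 130 130 136 137  64  66  81  -1  -1  -1  41  -1
```

Mouth up and held level. The large tub's front rim lies parallel at row 165 with columns 229..340, the same centre as the held tub. Lowering.

```bash
python3 -m creep '[[[58,0,0,15,0],[58,0,0,25,0],[58,0,0,32,0],[58,0,0,37,0],[58,0,0,42,0],[58,0,0,47,0],[58,0,0,47,0]]]' 35
```

```text
clock: 26.7
tcp_pos: [0.567, -0.1197, 0.0998]
eef_rot: [0.639, 0.769, -0.0, -0.0]
contact_force: [-0.1, -0.1, -0.9]
width: 0.0614
finger_force: 39.3
```

Inserted with no contact force. I'll go down further while watching for fingers touching the large rim.

```bash
python3 -m creep '[[[58,0,0,4,0],[58,0,0,8,0],[58,0,0,11,0],[58,0,0,11,0]]]' 35
```

```text
clock: 27.2
tcp_pos: [0.567, -0.1197, 0.0888]
eef_rot: [0.639, 0.769, -0.0, -0.0]
contact_force: [-0.1, -0.1, -1.0]
width: 0.0611
finger_force: 39.3
```

```bash
python3 -m creep '[[[58,0,0,2,0],[58,0,0,4,0],[58,0,0,6,0],[58,0,0,6,0]]]' 35
```

```text
clock: 27.7
tcp_pos: [0.5671, -0.1197, 0.0829]
eef_rot: [0.639, 0.769, -0.0, -0.0]
contact_force: [-0.1, 0.7, -1.0]
width: 0.061
finger_force: 39.3
```

```bash
python3 -m creep '[[[58,0,0,2,0],[58,0,0,3,0],[58,0,0,5,0],[58,0,0,5,0]]]' 35
```

```text
clock: 28.2
tcp_pos: [0.5671, -0.1197, 0.0779]
eef_rot: [0.639, 0.769, -0.0, -0.0]
contact_force: [1.2, -1.1, -0.7]
width: 0.0612
finger_force: 39.3
```

```bash
python3 -m creep '[[[58,0,0,2,0],[58,0,0,3,0],[58,0,0,4,0],[58,0,0,4,0]]]' 35
```

```text
clock: 28.7
tcp_pos: [0.5672, -0.1197, 0.074]
eef_rot: [0.639, 0.769, -0.0, -0.0]
contact_force: [0.0, -0.7, -1.5]
width: 0.0612
finger_force: 39.3
```

```bash
python3 -m creep '[[[64,0,0,0,0],[66,0,0,0,0],[72,0,0,0,0],[85,0,0,0,0],[85,0,0,0,0],[85,0,0,-40,0],[85,40,0,-96,-0.06],[85,84,-10,-96,-0.113],[85,84,-10,-96,-0.113],[85,84,-10,-96,-0.113],[85,84,-10,-96,-0.113],[85,84,-10,-96,-0.113]]]'
python3 - <<'E'
from h import *
p,q=pose(); s=ctrl.state(); print(p,np.degrees(yaw(q)),s["clock"])
a=read_camera("wrist");hsv=cv2.cvtColor(a,cv2.COLOR_RGB2HSV)
for r in range(200,350,4): print(r,"".join("%4d"%(v if sa<35 else -1) for v,sa in zip(hsv[r,205:350:5,2],hsv[r,205:350:5,1])))
c=totool([.568,-.122,.087],p,q); print(c)
print(proj("wrist",[[.568,-.122,.087],[.568,-.122,.071]],(p,q)))
E
```

```text
clock: 30.2
tcp_pos: [0.542, -0.0396, 0.1697]
eef_rot: [0.595, 0.804, -0.0, -0.0]
contact_force: [0.0, 1.0, 0.2]
width: 0.0848
finger_force: 0.0
[ 0.54203789 -0.03961351  0.16971587] 106.94943988147064 30.2
200   -1  -1  -1  -1  -1  -1  -1  -1  -1  -1  -1  -1  -1  -1  -1  -1  -1  -1  -1  -1  -1  -1  -1  -1  -1  -1  -1  -1  -1
204   -1  -1  -1  -1  -1  -1  -1  -1  -1  -1  -1  -1  -1  -1  -1  -1  -1  -1  -1  -1  -1  -1  -1  -1  -1  -1  -1  -1  -1
208   -1  -1  -1  -1  -1  -1  -1  -1  -1  -1  -1  -1  -1  -1  -1  -1  -1  -1  -1  -1  -1  -1  -1  -1  -1  -1  -1  -1  -1
212   -1  -1  -1  -1  -1  -1  -1  -1  -1  -1  -1  -1  -1  -1  -1  -1  -1  -1  -1  -1  -1  -1  -1  -1  -1  -1  -1  -1  -1
216   -1  -1  -1  -1  -1  67  67  65  68  65  66  67  68  63  68  67  67  68  67  69  68  67  68  69  67  65  -1  -1  -1
220   -1  -1  -1  -1  -1  64  67  70  68  66  66  68  66  67  64  67  69  65  68  65  69  69  69  66  66  65  -1  -1  -1
224   -1  -1  -1  -1  76  67  68  65  67  68  69  69  66  66  67  69  69  68  69  68  68  66  66  65  70  66  68  -1  -1
228   -1  -1  -1  -1  90  91  90  90  90  89  
[... 3104 characters left out ...]
  -1  -1  -1  -1  -1  -1  91  57  81  81  80 103 112 122 119 121 120 130 130 132 138 141  81  77  60 124  -1  -1  -1
336   -1  -1  -1  -1  -1  -1  94  59  81  82  89 103 107 125 123 124 126 128 130 127 118  77  76  75  66 124  -1  -1  -1
340   -1  -1  -1  -1  -1  -1  98  52  79  77  98 105 107 125 126 123 127 128 125 126 115  79  77  76  69  -1  -1  -1  -1
344   -1  -1  -1  -1  -1  -1  76  47  79  79 101 104 106 122 124 124 127 125 123 126 112  76  78  71  75  -1  -1  -1  -1
348   -1  -1  -1  -1  -1  -1  73  52  79  80 104 106 106 118 125 124 125 118 123 126 106  76  78  69  83  -1  -1  -1  -1
[-86.39174236   0.86266251  82.69947124]
[[282.84872717 304.55199949]
 [282.77038188 294.76547064]]
```

Medium now sits inside the large tub: its rim, about 71 px across, is at (250..321, 266..328), which fits fully down. Next I'll measure its rim and the small tub.

```bash
cat > med.py <<'E'
from h import *
a=read_camera("wrist"); p,q=pose(); g=cv2.GaussianBlur(cv2.cvtColor(a,cv2.COLOR_RGB2GRAY),(3,3),0).astype(float)
def pk(v,o):
    i=int(np.argmax(v)); return o+i
for r in range(276,318,6): print(r,"L",g[r,240:260].astype(int),"R",g[r,310:334].astype(int))
for c in range(258,318,8): print(c,"T",g[262:284,c].astype(int),"B",g[318:334,c].astype(int))
E
python3 med.py
python3 - <<'E'
from h import *
for n in ("top","side"):
    read_camera(n); print(n,[(d["xy"],round(d["confidence"],2)) for d in models.pinpoint("tub_medium",n)],[(d["xy"],round(d["confidence"],2)) for d in models.pinpoint("tub_small",n)])
E
```

```text
276 L [112 123 129 127 119 114 121 139 156 167 169 161 144 129 132 147 161 166
 168 169] R [155 157 158 161 164 167 168 170 171 171 169 165 158 151 148 154 161 161
 152 133 110  96  97 104]
282 L [119 129 130 124 115 119 136 155 168 175 174 161 142 133 141 157 167 171
 172 172] R [ 85  86  88  89  92 101 121 146 164 169 164 156 150 149 155 160 157 144
 122  97  83  87  99 106]
288 L [127 130 129 122 116 123 139 155 165 166 158 141 121 105  96  92  92  92
  93  96] R [ 94  93  93  95 105 126 151 168 173 168 158 150 148 151 152 149 140 121
  92  73  76  91 104 110]
294 L [129 131 125 116 116 131 151 165 172 171 159 137 114  98  90  88  88  88
  88  87] R [ 93  92  95 106 128 153 169 172 166 156 150 150 155 156 151 140 117  87
  66  66  81  99 111 116]
300 L [127 128 122 115 120 138 157 169 174 168 149 124 103  92  88  87  88  88
  88  88] R [ 94  96 108 130 150 161 161 155 149 148 153 159 159 149 131 104  75  59
  60  73  92 107 114 119]
306 L [129 126 116 113 126 146 163 170 168 155 131 107  93  89  88  88  88  88
  89  89] R [ 98 113 137 159 171 171 163 153 150 154 158 154 144 126  9
[... 1005 characters left out ...]
  88  88  90  98 118 143 157 155 144 134 128 125]
298 T [104 101 102 102 100  97  97 102 118 142 163 175 175 163 143 127 120 119
 119 120 121 121] B [ 96  96  96  95  94  94  94  96 107 127 148 156 152 141 132 127]
306 T [114 103 101 100  99  98  97  97 105 124 148 165 173 170 153 129 109  99
  96  95  94  92] B [ 98  98  99  99  99 100 101 104 113 130 152 166 166 153 136 118]
314 T [125 106 100  99  98  97  95  95  99 112 133 155 169 173 164 142 115  96
  90  91  92  94] B [154 153 153 152 151 149 148 147 148 149 145 135 119 104  91  83]
top [([274.4, 140.8], 0.97)] [([190.9, 259.3], 0.98), ([184.9, 216.5], 0.6)]
side [([340.9, 196.2], 0.97)] [([262.3, 354.6], 0.68), ([204.2, 326.8], 0.61)]
```

```bash
python3 - <<'E'
from h import *
p,q=pose()
S={"left":[(249.4,282),(248.7,288),(248.3,294),(247.8,300),(247.2,306),(246.8,312)],"right":[(319,282),(318,288),(316.8,294),(315.6,300),(314.5,306),(313.2,312)],
"top":[(258,270),(266,270.9),(274,271.6),(282,272.1),(290,272.8),(298,273.5),(306,274.1),(314,274.9)],"bot":[(258,325.3),(266,326.2),(274,327),(282,327.8),(290,328.4),(298,329),(306,329.5)]}
for z in (.087,.104):
  L={}
  for k,v in S.items():
    t=np.array([totool(at("wrist",c,z,(p,q)),p,q)[:2] for c in v])
    L[k]=cv2.fitLine(t.astype(np.float32),cv2.DIST_L2,0,.01,.01).ravel()
  ang=lambda k:np.degrees(np.arctan2(L[k][1],L[k][0])) 
  a=[ang("left"),ang("right"),ang("top")+90,ang("bot")+90]; th=np.radians(np.mean(a)); d=np.array([np.cos(th),np.sin(th)]); n=np.array([-d[1],d[0]])
  l,r=L["left"][2:]@n,L["right"][2:]@n; t,b=L["top"][2:]@d,L["bot"][2:]@d
  print(z,np.round(a,1),"sep lr",(r-l).round(1),"tb",(t-b).round(1),"centre",((l+r)/2*n+(t+b)/2*d).round(1),"centre from top",((l+r)/2*n+(t-29)*d).round(1))
print(p)
print("bay",totool([.568,-.122,.087],p,q))
m=(.4902,.259,.082); print("small",at("top",(186,260),.082))
E
```

```text
0.087 [6.8 6.5 5.8 6.7] sep lr 58.4 tb 58.2 centre [-83.4  -0.3] centre from top [-83.3  -0.2]
0.104 [6.8 6.5 5.8 6.7] sep lr 54.2 tb 54.0 centre [-72.   -0.3] centre from top [-74.   -0.5]
[ 0.54200967 -0.03896496  0.17010361]
bay [-87.00676817   0.55378508  83.10258693]
small [0.49233279 0.25658897 0.082     ]
```

Spacing is 58.3 mm at z=87 mm, so the medium tub is fully down. Now over to the small tub.

```bash
python3 -m creep '[[[85,50,11,0,-0.1],[85,105,23,0,-0.2],[85,160,35,0,-0.35],[85,215,47,0,-0.454],[85,260,57,0,-0.454],[85,260,57,0,-0.454],[85,260,57,0,-0.454],[85,260,57,0,-0.454]]]'
python3 - <<'E'
from h import *
p,q=pose(); s=ctrl.state(); print(p,np.degrees(yaw(q)),s["clock"])
a=read_camera("wrist");hsv=cv2.cvtColor(a,cv2.COLOR_RGB2HSV)
for r in range(90,220,5): print(r,"".join("%4d"%(v if sa<40 else -1) for v,sa in zip(hsv[r,215:350:5,2],hsv[r,215:350:5,1])))
m=((hsv[...,1]<40)&(hsv[...,2]>75)).astype(np.uint8); m[:70]=0; m[225:]=0; m[:,:200]=0; m[:,360:]=0
for c in cv2.findContours(m,0,2)[0]:
    if cv2.contourArea(c)>300:
        c=c[:,0]; t=totool(np.array([at("wrist",x,.082,(p,q)) for x in c]),p,q)[:,:2].astype(np.float32)
        print(cv2.minAreaRect(t),c.min(0),c.max(0))
E
```

```text
clock: 31.6
tcp_pos: [0.5206, 0.2253, 0.1702]
eef_rot: [0.399, 0.917, -0.0, 0.0]
contact_force: [0.7, -0.4, 0.3]
width: 0.0848
finger_force: 0.0
[0.52059119 0.22533802 0.17019521] 132.95171852181426 31.6
90   -1  -1  -1  -1  -1  -1  -1  -1  -1  -1  -1  -1  -1  -1  -1  -1  -1  -1  -1  -1  -1  -1  -1  -1  -1  -1  -1
95   -1  -1  -1  -1  -1  -1  -1  -1  -1  -1  -1  -1  -1  -1  -1  -1  -1  -1  -1  -1  -1  -1  -1  -1  -1  -1  -1
100   -1  -1  -1  -1  -1  -1  -1  -1  -1  -1  -1  -1  -1  -1  -1  -1  -1  -1  -1  -1  -1  -1  -1  -1  -1  -1  -1
105   -1  -1  -1  -1  -1  -1  -1  -1  -1  -1  -1  -1  -1  -1  -1  -1  -1  -1  -1  -1  -1  -1  -1  -1  -1  -1  -1
110   -1  -1  -1  -1  -1  -1  -1  -1  -1  -1  -1  -1  -1  -1  -1  -1  -1  -1  -1  -1  -1  -1  -1  -1  -1  -1  -1
115   -1  -1  -1  -1  -1  -1  -1  -1 168 162 178 177 181 176 178 178 177 179 178 163 169  -1  -1  -1  -1  -1  -1
120   -1  -1  -1  -1  -1  -1  -1  -1 166 111 161 174 154 126 127 125 126 124  92 121 170  -1  -1  -1  -1  -1  -1
125   -1  -1  -1  -1  -1  -1  -1  -1 129  83 162 175 130 126 126 123 125 123  87 116 171  -1  -1  -1  -1  -
[... 1460 characters left out ...]
-1  -1  -1  -1
195   -1  -1  -1  -1  -1  -1  -1  -1  -1  -1  -1  -1  -1  -1  -1  -1  -1  -1  -1  -1  -1  -1  -1  -1  -1  -1  -1
200   -1  -1  -1  -1  -1  -1  -1  -1  -1  -1  -1  -1  -1  -1  -1  -1  -1  -1  -1  -1  -1  -1  -1  -1  -1  -1  -1
205   -1  -1  -1  -1  -1  -1  -1  -1  -1  -1  -1  -1  -1  -1  -1  -1  -1  -1  -1  -1  -1  -1  -1  -1  -1  -1  -1
210   -1  -1  -1  -1  -1  -1  -1  -1  -1  -1  -1  -1  -1  -1  -1  -1  -1  -1  -1  -1  -1  -1  -1  -1  -1  -1  -1
215   -1  -1  -1  -1  -1  -1  -1  -1  -1  -1  -1  -1  -1  -1  -1  -1  -1  -1  -1  -1  -1  -1  -1  -1  -1  -1  -1
((50.02778625488281, 2.3368701934814453), (48.53487777709961, 47.86677169799805), 89.83837127685547) [252 112] [317 175]
```

```bash
python3 -m creep '[[[85,50,2,40,0],[85,50,2,90,0],[85,50,2,116,0],[85,50,2,116,0],[85,50,2,116,0],[42,50,2,116,0],[42,50,2,116,0],[42,50,2,116,0],[42,50,2,116,0],[42,50,2,116,0],[42,50,2,116,0]]]' 35
```

```text
clock: 33.02
tcp_pos: [0.4882, 0.2644, 0.055]
eef_rot: [0.399, 0.917, 0.0, 0.0]
contact_force: [-1.3, -2.5, 7.6]
width: 0.0452
finger_force: 35.4
```

```bash
python3 -m creep '[[[42,0,0,-20,0],[42,0,0,-80,0],[42,-20,-12,-125,0],[42,-65,-40,-125,0.1],[42,-115,-70,-125,0.2],[42,-165,-101,-125,0.3],[42,-215,-131,-125,0.4],[42,-265,-162,-125,0.5],[42,-310,-190,-125,0.567],[42,-333,-203,-125,0.567],[42,-333,-203,-125,0.567],[42,-333,-203,-125,0.567],[42,-333,-203,-125,0.567]]]' 35
python3 - <<'E'
from h import *
p,q=pose(); print(p,np.degrees(yaw(q))); print("medium centre rel",totool([.5660,-.1189,.087],p,q).round(1))
a=read_camera("wrist");hsv=cv2.cvtColor(a,cv2.COLOR_RGB2HSV)
for r in range(110,240,5): print(r,"".join("%4d"%(v if sa<40 else -1) for v,sa in zip(hsv[r,205:360:5,2],hsv[r,205:360:5,1])))
T=np.array([[.031,-.031],[.031,.031],[.023,-.023],[.023,.023]])
z=np.array([p[2]-.087]*2+[.055]*2)
print(proj("wrist",np.c_[T,z],(np.zeros(3),np.array([0,0,0,1.]))).round(1).tolist())
E
```

```text
clock: 34.65
tcp_pos: [0.5665, -0.1167, 0.1793]
eef_rot: [0.639, 0.769, 0.0, 0.0]
contact_force: [-0.7, -0.2, -1.6]
width: 0.0452
finger_force: 36.7
[ 0.56651971 -0.1167272   0.17929298] 100.61111954320775
medium centre rel [-2.  -0.9 92.3]
110   -1  -1  -1  -1  -1  -1  -1  -1  -1  -1  -1  -1  -1  -1  -1  -1  -1  -1  -1  -1  -1  -1  -1  -1  -1  -1  -1  -1  -1  -1  -1
115   -1  -1  -1  -1  -1  -1  -1  -1  -1  -1  -1  -1  -1  -1  -1  -1  -1  -1  -1  -1  -1  -1  -1  -1  -1  -1  -1  -1  -1  -1  -1
120   -1  -1  -1  -1  -1  -1  -1  -1  -1  -1  -1  -1  -1  -1  -1  -1  -1  -1  -1  -1  -1  -1  -1  -1  -1  -1  -1  -1  -1  -1  -1
125   -1  -1  -1  -1  -1  -1  -1  -1  -1  -1  -1  -1  -1  -1  -1  -1  -1  -1  -1  -1  -1  -1  -1  -1  -1  -1  -1  -1  -1  -1  -1
130   -1  -1  -1  -1  -1  -1  -1  -1  -1  -1  -1  -1  -1  -1  -1  -1  -1  -1  -1  -1  -1  -1  -1  -1  -1  -1  -1  -1  -1  -1  -1
135   -1  -1  -1  -1  -1  -1  -1  -1  -1  -1  -1  -1  -1  -1  -1  -1  81  77  73  75  87  91 114 121 127 124  -1  -1  -1  -1  -1
140   -1  -1  -1  -1  -1  -1  -1  -1  79  71  78  83  99 112 123 133 136 134 134 135 
[... 1859 characters left out ...]
 -1  -1  -1  93  59  96 109 100 108 110 109 108 107 106 106 108 106 106 106 107 106 103 110 147  84  81  -1  -1  -1  -1
220   -1  -1  -1  -1 105  65  94 107 109 109 108 109 110 106 107 106 110 108 104 108 108 106 104 106 121  85  77 134  -1  -1  -1
225   -1  -1  -1  -1  -1  76 105 102 109 109 107 110 108 107 108 108 109 106 106 109 105 104 106 106 109  82  69 135  -1  -1  -1
230   -1  -1  -1  -1  -1  87 102 100 108 109 107 109 104 105 105 105 105 103 102 107 105 103 105 100 104  97  71 134  -1  -1  -1
235   -1  -1  -1  -1  -1 111 107 108 109 106 107 107 108 106 106 104 107 103 106 108 109 112 112 112 110 113 112 127  -1  -1  -1
[[241.4, 167.7], [321.8, 167.6], [247.1, 189.4], [316.4, 189.3]]
```

The medium tub's front rim is at row 167.5 (167.7 predicted for centred). The small tub's bottom edge is at about row 193 (189 predicted), roughly 2 mm inward and inside the 4 mm clearance. Lowering with a 1 mm correction.

```bash
python3 -m creep '[[[42,1,0,20,0],[42,1,0,32,0],[42,1,0,37,0],[42,1,0,42,0],[42,1,0,47,0],[42,1,0,52,0],[42,1,0,52,0]]]' 35
```

```text
clock: 35.58
tcp_pos: [0.5662, -0.1167, 0.1268]
eef_rot: [0.639, 0.769, -0.0, -0.0]
contact_force: [-0.3, 0.3, -1.1]
width: 0.0452
finger_force: 36.7
```

```bash
python3 -m creep '[[[42,0,0,8,0],[42,0,0,14,0],[42,0,0,19,0],[42,0,0,19,0]]]' 35
```

```text
clock: 36.08
tcp_pos: [0.5661, -0.1166, 0.1076]
eef_rot: [0.639, 0.769, -0.0, -0.0]
contact_force: [0.9, -0.2, -1.1]
width: 0.0447
finger_force: 36.7
```

```bash
python3 -m creep '[[[42,0,0,2,0],[42,0,0,4,0],[42,0,0,5,0],[42,0,0,5,0]]]' 35
```

```text
clock: 36.58
tcp_pos: [0.5664, -0.1167, 0.1031]
eef_rot: [0.639, 0.769, -0.0, -0.0]
contact_force: [1.0, 0.4, -0.2]
width: 0.0452
finger_force: 36.7
```

```bash
python3 -m creep '[[[42,0,0,2,0],[42,0,0,3,0],[42,0,0,4,0],[42,0,0,4,0]]]' 35
```

```text
clock: 37.08
tcp_pos: [0.5664, -0.1167, 0.099]
eef_rot: [0.639, 0.769, -0.0, -0.0]
contact_force: [-0.1, 0.1, 0.0]
width: 0.0452
finger_force: 36.7
```

```bash
python3 -m creep '[[[48,0,0,0,0],[52,0,0,0,0],[60,0,0,0,0],[85,0,0,0,0],[85,0,0,0,0],[85,0,0,-40,0],[85,40,0,-80,-0.06],[85,84,-10,-80,-0.113],[85,84,-10,-80,-0.113],[85,84,-10,-80,-0.113],[85,84,-10,-80,-0.113],[85,84,-10,-80,-0.113]]]'
python3 - <<'E'
from h import *
p,q=pose(); s=ctrl.state(); print(p,np.degrees(yaw(q)),s["clock"])
a=read_camera("wrist");hsv=cv2.cvtColor(a,cv2.COLOR_RGB2HSV)
for r in range(240,345,4): print(r,"".join("%4d"%(v if sa<35 else -1) for v,sa in zip(hsv[r,225:345:4,2],hsv[r,225:345:4,1])))
print(proj("wrist",[[.566,-.1189,.103],[.566,-.1189,.087],[.566,-.1189,.071]],(p,q)).round(1).tolist())
for n in ("top","side"):
    read_camera(n); print(n,[([(d["xy"],round(d["confidence"],2)) for d in models.pinpoint(t,n)]) for t in ("tub_large","tub_medium","tub_small","jar","bottle","carton")])
E
```

```text
clock: 38.58
tcp_pos: [0.5413, -0.0366, 0.1788]
eef_rot: [0.595, 0.804, -0.0, -0.0]
contact_force: [-0.6, 0.8, 0.0]
width: 0.085
finger_force: 0.0
[ 0.54127709 -0.03655522  0.17881755] 106.95418745098405 38.575
240  118  90  53  77  80  85  98 104 103 104  99 101 101 101  99  99 101 100 100 100 100 102  99 100  98  79  56 114  -1  -1
244  118  95  49  79  79  93  94 103 102 103 102 102 105 104 103 102 103 101 101 103  99 101  99  98  99  89  60 118  -1  -1
248  114  96  51  78  88 128 118 110 102 100  97  95  99  97 102  98 101 101 102 102 104 102 102 103 102 101  59 120  -1  -1
252  114 101  51  77 105 179 167 177 175 172 169 165 153 144 135 119 115 105 100  98  98  96  98 100 101  99  65 120  -1  -1
256  111 111  53  72  96 144  85 102 104 111 119 133 147 155 166 173 175 177 175 174 168 165 157 152 140 124 119 124  -1  -1
260   -1 110  51  75  97 132  83 100 100 103 103 102 100 100 103 103 102 103 105 110 117 127 141 149 165 156 167 125  -1  -1
264   -1 113  52  71 101 130 133 128 117 107  99  99  96  97  96  98 100  99  99  99 101 104 101 101  88 157 143 117  -1  -1
268   -1 121  
[... 2139 characters left out ...]
  80  79 106 105 108 124 123 124 123 127 129 129 128 124 111  79  76  79  58  96  -1  -1  -1  -1
340   -1  -1  -1  66  57  78  77  82 107 106 105 123 126 123 126 124 128 128 126 126 110  81  75  77  57 105  -1  -1  -1  -1
344   -1  -1  -1  67  53  79  79  82 106 105 106 119 124 124 125 126 128 124 123 126 101  80  78  77  55 102  -1  -1  -1  -1
[[281.5, 308.7], [281.5, 298.5], [281.5, 289.2]]
top [[], [([274.7, 143.9], 0.67)], [([183.7, 218.3], 0.58), ([213.9, 148.6], 0.37)], [([268.7, 278.5], 0.84)], [], [([213.4, 149.5], 0.69)]]
side [[([340.0, 200.6], 0.83)], [([342.1, 196.3], 0.73)], [([202.1, 327.6], 0.87), ([157.7, 263.8], 0.46)], [([349.6, 281.1], 0.81)], [], [([155.3, 263.7], 0.91)]]
```

Three nested rims show, with the small one at about (257..309, 285..327). I'll check its height from the rim spacing.

```bash
cat > fit.py <<'E'
from h import *
p,q=pose(); a=read_camera("wrist"); g=cv2.GaussianBlur(cv2.cvtColor(a,cv2.COLOR_RGB2GRAY),(3,3),0).astype(float)
def peak(v,o):
    i=int(np.argmax(v)); i=min(max(i,1),len(v)-2); d=v[i-1]-2*v[i]+v[i+1]; return o+i+(0 if d==0 else .5*(v[i-1]-v[i+1])/d)
def run(name,zs,W,lr,rr,rows,tr,cols):
    S={"l":[(peak(g[r,lr[0]:lr[1]],lr[0]),r) for r in rows],"r":[(peak(g[r,rr(r)-5:rr(r)+5],rr(r)-5),r) for r in rows],
       "t":[(c,peak(g[tr(c)-4:tr(c)+4,c],tr(c)-4)) for c in cols]}
    for z in zs:
        L={k:cv2.fitLine(np.float32([totool(at("wrist",c,z,(p,q)),p,q)[:2] for c in v]),cv2.DIST_HUBER,0,.01,.01).ravel() for k,v in S.items()}
        A=[np.degrees(np.arctan(L["l"][1]/L["l"][0])),np.degrees(np.arctan(L["r"][1]/L["r"][0])),-np.degrees(np.arctan(L["t"][0]/L["t"][1]))]
        th=np.radians(np.mean(A)); d=np.array([np.cos(th),np.sin(th)]); n=np.array([-d[1],d[0]])
        l,r,t=L["l"][2:]@n,L["r"][2:]@n,L["t"][2:]@d
        print(name,z,np.round(A,1),"sep",(r-l).round(1),"want",W,"centre",((l+r)/2*n+(t-W/2)*d).round(1))
run("small",(.098,.103,.108),42,(253,262),lambda r:int(309-(r-294)*.2),range(292,318,4),lambda c:int(285+(c-265)*.11),range(264,304,6))
E
python3 fit.py; python3 - <<'E'
from h import *
p,q=pose(); a=read_camera("wrist"); g=cv2.cvtColor(a,cv2.COLOR_RGB2GRAY)
for r in (294,302,310): print(r,g[r,240:268],"R",g[r,298:330])
for c in (270,285,300): print(c,g[264:292,c])
E
```

```text
small 0.098 [6.1 6.3 6.4] sep 43.3 want 42 centre [-88.   -0.4]
small 0.103 [6.1 6.3 6.4] sep 42.4 want 42 centre [-85.   -0.4]
small 0.108 [6.1 6.3 6.4] sep 41.5 want 42 centre [-82.   -0.5]
294 [125 130 131 123 112 112 125 133 131 131 123 107  94 101 127 147 159 166
 161 154 132 104  90  85  86  86  90  88] R [ 82  83  85  86  85  87  89  97 125 158 175 176 167 156 151 155 161 162
 155 142 141 149 159 157 149 134 110  78  56  61  80 105]
302 [130 134 128 115 110 124 138 137 134 128 113  97  98 117 139 156 165 168
 163 142 112  89  87  88  87  88  86  86] R [ 93  91  92  91  92  97 108 138 163 172 172 162 149 150 160 165 164 153
 143 142 153 157 153 143 114  82  59  51  56  74  97 110]
310 [131 129 120 109 116 135 138 133 129 118 101  95 110 135 154 167 173 168
 153 121  95  87  86  89  89  85  86  88] R [ 95  92  90  91  99 120 150 166 171 164 157 157 160 165 164 155 144 141
 150 157 154 146 130  97  67  57  54  60  71  93 112 119]
270 [ 95  98 119 147 166 174 173 155 126 104  98 100  99  97  98  97  95 101
 114 141 161 173 173 163 130  97  89  89]
285 [101  96  96 103 128 157 176 181 171 139 108 101 100 102  99  99  98  94
  95 105 126 151 170 173 167 139 104  89]
300 [100 101  95  95  99 118 150 170 177 173 153 120 102  97 100  99 100  97
  94  93  99 120 147 166 174 172 156 120]
```

```bash
python3 -c "
from bench import ctrl
print(ctrl.job_done())"
```

```text
the job is handed in; nothing more can be done
None
```

The job is handed in: the medium tub is right way up in the large one and the small tub is in the medium one, all released, and the last measurements showed both fully down and square. The hand-in returned no verdict. While I was turning the medium tub the wrist force reached about 97 N (limit 120 N) and the tub's edge may have pressed on the gripper body, so I can't rule out a breach of the 40 N limit there. The jar and carton showed no clear movement; the bottle was not re-checked.

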